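# Turn the cementing board over to its clean face

### The arm

A 6-joint arm with a two-finger parallel gripper is mounted at the origin on a cart in front of the work surface, level with it; the furniture and walls round the work are solid. World frame = base frame: x ahead of the robot, y to its left, z up, the work surface at z = 0. Lengths are in mm, angles in rad, forces in N, time in s.
With the tool pointing down it reaches from about 275 to 750 mm from the base axis. Payload 10.2 kg.
Tool frame: the origin (TCP) lies at the very end of the fingers, on their centre line; the grasp point (between the pads) lies 19 mm behind it; x points along the fingers, y is the direction in which the jaws open and shut, and the axes are right-handed (so a half turn about x gives the same grasp; the last joint's range is limited). The gripper opens to 85 mm and grips with 20 to 120 N. Pads are 22 mm wide; open, the fingers measure 114 mm over their backs; the gripper's body (76 mm by 85 mm) begins 54 mm behind the grasp point. The pads swing forward as they close: fully open they stand 13 mm farther back than shut.
Start: joints at [-1.54, 0.313, 1.498, -0, 1.331, -0.223], TCP at [131.806, -508.191, 231.294] pointing down, gripper open.
Joint ranges: [-2.94, 2.94], [-0.97, 2.17], [0.19, 2.56], [-1.23, 4.37], [0.02, 3.11], [-2.88, 2.88]. Speed limits (rad/s): [2.39, 2.39, 3.01, 3.14, 3.14, 3.14].

### API

Orientations are given as a unit quaternion [w, x, y, z].
In Python, from rig import ctrl, viewer, finish_job gives the robot as it stands.
- The arm moves only by the tool carry_out, never from a script. Its argument "targets" is a list of rows, each an object of numbers: "x", "y", "z": the shift along the world's x, y, z in m; "ax", "ay", "az": the turn, a rotation vector about the world's x, y, z in rad; "hand": the opening, from -1 (shut) to 1 (fully open). A call has 1 to 5 rows; each row is the pose to reach, as a shift and turn from the pose commanded when the call began; what a row does not reach only later rows make up. A row lasts 1/8 s, in which the tool goes at most 62.5 mm and 10.7 degrees, less where a joint would pass 70% of its speed; a pose out of reach is approached as far as the arm can. A call with a gripper value outside its range is refused whole. The fingers move at their own pace and stop on an object; "grip_force" is the grip in N (left out, the last holds). Time passes only in rows, so rows that repeat a pose let the fingers close. It gives the time, the measured TCP pose, the force and the opening at its end, in the units of the state.
- ctrl.sense(): the state, without advancing time (a new reading comes with each control period).
- viewer.capture(name): name is "scene" or "side" or "wrist"; returns the picture (420x560x3 uint8, blue, green, red); there is no depth.
- viewer.camera_info(name): a dict with "fx", "fy", "cx", "cy" (pixels), "R" (3x3) and "t" (3): a world point X has camera coordinates R X + t. Camera axes: x right, y down, z forward; pixel columns grow to the right and rows downward; lengths in mm; the calibration is good to about 2 mm. The wrist camera is an equidistant fisheye: a pixel r from the principal point sees the ray r / f radians off the axis. A picture is of the moment at which its call begins: read the wrist's pose just before it. camera_info takes no time and is no camera call; for the wrist camera it gives the pose at the moment of the call.
- finish_job(): hands the job in, once; it reports no verdict.
The state is a dict: "time_s": time; "joints": joint angles; "dq": joint speeds; "tau": joint torques, N m; "eef_pos": TCP position; "ee_rot": TCP orientation; "force": force on the tool from outside, world axes, zero at the start; "wrist_torque": the same for the moment, N m; "grip_width": opening from 0.0 (shut) to 1.0 (fully open).
Only numpy, scipy, OpenCV 4.12 (cv2) and the standard library are available. Lean on these libraries where they do the work, as an engineer would, in place of code of your own. Each camera call takes 0.05 s, during which the arm holds its last target. There are 200 camera calls.

### The job

The face of the cementing board is caked with dried cement: turn the board over to its clean face. Slide it out from under the two cleats until it sticks out well past the open edge of its stand, get hold of it from under there, turn it over and lay it back on the stand without letting it slap down, then slide it fully home, flat, against the fence and under the cleats. Leave the other things on the bench where they lie.

Things in the scene. Friction and masses are not known exactly. Their poses are not given: they have to be found in the camera images.
- board_mid (a point): Centre (half-way through) of the cementing board: a loose, rigid off-white plastic sheet, 180 mm along its x axis, 160 mm along its y, 6 mm thick, about 0.2 kg. It starts flat on the stand, within 8 mm of home, its z axis pointing up out of the face smeared with dried cement (the other is clean), its x axis along the stand's. Pressed with 5 to 10 N it can be drawn along the deck (friction 0.35).
- board_home (a point): Where the centre of the board must be when home on the cementing stand: a fixed plywood deck on two side panels, placed and turned differently each time. The point is 3 mm above the deck top, which is 100 mm above the bench; deck 18 mm thick. z axis up; x axis to the fence, roughly away from the robot; y axis to the open edge, roughly to the robot's left.
- open_edge (a point): Middle of the deck's open edge, at deck height, 79 mm from home along the stand's +y; no rim, so the board at home is about flush with it. Outside it the space down to the bench is free. The deck's -x edge, 88 mm from home, has no rim either. Same axes as board_home.
- fence_face (a point): Middle of the face of the wooden fence, at deck height, 90.5 mm from home along the stand's +x. The fence runs along the stand's y over the whole deck, 16 mm high above it, 18 mm thick. Same axes as board_home.
- cleat_stop (a point): Midway between the two steel hold-down cleats, in line with their stop faces, at deck height, 80.5 mm from home along the stand's -y. Each cleat is 46 mm wide, centred 58 mm to either side, 12.5 mm high; its lip reaches 14 mm from the stop face over the board's edge, with 9.5 mm clear under it. Same axes as board_home.
- board: The same board; its origin is the centre of the clean face, which is the underside at the start.
- rubbing_stone: A bystander, to be left where it lies: a dark grey rubbing block with a waist, 33x59x15 mm. Origin at the centre of its underside.
- masking_tape: A bystander, to be left where it lies: a roll of masking tape lying flat, 92 mm across, 24 mm high. Origin at the centre of its underside.
- wax_tin: A bystander, to be left where it lies: a flat round tin of edge wax, 64 mm across, 25 mm high. Origin at the centre of its underside.
- insole_a: A bystander, to be left where it lies: a red shoe insole lying flat, 62x225x8 mm. Origin at the centre of its underside.
- insole_b: A bystander, to be left where it lies: another red shoe insole lying flat, 62x225x8 mm. Origin at the centre of its underside.

How it is judged:
By the outcome, as a careful person would: the job done as asked, in the order asked, and still so for the second after the job is handed in, with the robot touching nothing.
It also fails if it takes over 69 s, if anything falls off the work surface, if the arm or the gripper's body presses on something with over 40 N, if the wrist force passes 120 N, or if a joint passes its speed limit or range.

## Working session

There is one attempt and no reset: what is moved stays moved. The work goes in short steps, Python scripts to look and compute and a tool call to move; the robot and the scene stay as the last step left them, time stands still between calls to the robot, and variables do not carry over. Pictures are saved under pics/ and viewed, about 8 in all and at most 12, crops included, and the job is handed in when it is done.

Besides the shell and the picture viewer there is one more tool, called after "Request:" in YAML: its name, and indented under it one key for each argument. carry_out: Moves the arm, as the interface text tells. Its arguments: {"type":"object","properties":{"targets":{"type":"array"},"grip_force":{"type":"number"}},"required":["targets"]}

```bash
ls; mkdir -p pics; python3 - <<'E'
from rig import ctrl, viewer
import cv2,numpy as np
s=ctrl.sense(); print(s)
for n in("scene","side"):
    cv2.imwrite(f"pics/{n}0.png",viewer.capture(n)); i=viewer.camera_info(n); print(n,{k:np.round(v,3).tolist() for k,v in i.items()})
E
```

```text
pics
{'time_s': 0.0, 'joints': array([-1.54039622e+00,  3.13474203e-01,  1.49845603e+00,  2.13446897e-05,
        1.33097743e+00, -2.23426775e-01]), 'dq': array([ 0.00036761, -0.00172884,  0.00033374, -0.00043434,  0.00111667,
        0.00097131]), 'tau': array([-3.29844806e-05, -4.12260747e+01, -2.59746766e+01, -2.45810934e-04,
        4.17982505e-03, -2.35866725e-05]), 'eef_pos': array([ 131.80464657, -507.9203811 ,  230.71555506]), 'ee_rot': array([ 0.08903678,  0.7014719 ,  0.08996089, -0.70136771]), 'force': array([ 0.18907697,  0.4071068 , -0.11349469]), 'wrist_torque': array([ 0.00362478,  0.04318455, -0.00822419]), 'grip_width': 0.9980667025072878}
scene {'fx': 412.166, 'fy': 412.166, 'cx': 275.235, 'cy': 216.339, 'R': [[-0.728, -0.686, -0.002], [-0.309, 0.331, -0.891], [0.612, -0.648, -0.453]], 't': [403.506, 233.449, 945.672]}
side {'fx': 543.422, 'fy': 543.422, 'cx': 282.75, 'cy': 211.864, 'R': [[0.15, -0.988, -0.024], [-0.601, -0.072, -0.796], [0.785, 0.134, -0.604]], 't': [-23.651, 387.814, 1097.228]}
```

View pics/scene0.png

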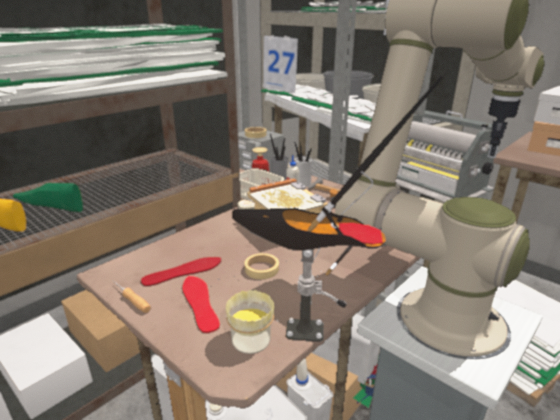

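View pics/side0.png

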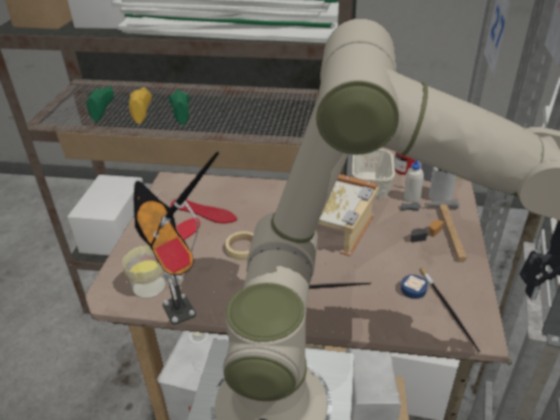

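The stand is at about (345,210) in the side view: fence at the top, cleats on the right, open edge on the left, with the arm covering its left part. I'll zoom in on it.

```bash
python3 - <<'E'
import cv2,numpy as np
a=cv2.imread("pics/side0.png")[165:265,290:390]; b=cv2.imread("pics/scene0.png")[165:225,225:345]
a=cv2.resize(a,(400,400),interpolation=cv2.INTER_CUBIC); b=cv2.resize(b,(400,200),interpolation=cv2.INTER_CUBIC)
c=np.zeros((400,800,3),np.uint8); c[:,:400]=a; c[:200,400:]=b
cv2.imwrite("pics/crop1.png",c)
E
```

```text
(no output)
```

View pics/crop1.png

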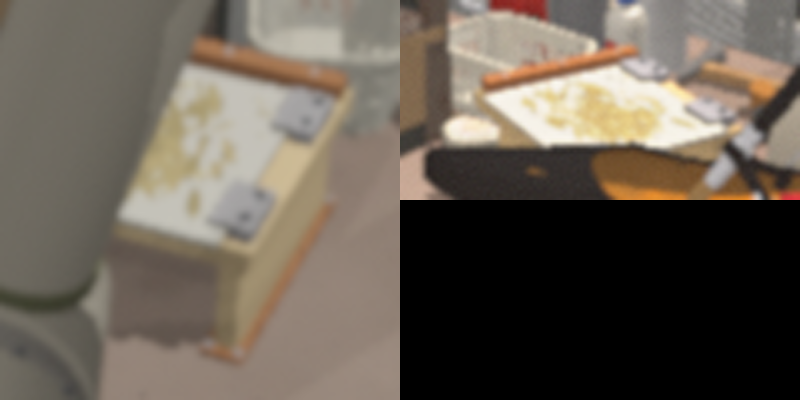

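The crop shows the deck's near-right corner at side pixel about (351,226), the fence's right end at (377,187) and left end at (338,176), and the cleats at (365,193) and (351,217).

```bash
cat > h.py <<'E'
import numpy as np,cv2
from rig import ctrl,viewer
from scipy.spatial.transform import Rotation as Ro
def ray(n,px,info=None):
    i=info or viewer.camera_info(n); R=np.array(i["R"]);t=np.array(i["t"])
    d=np.array([(px[0]-i["cx"])/i["fx"],(px[1]-i["cy"])/i["fy"],1.])
    if n=="wrist":
        r=np.hypot(d[0],d[1]); d=np.array([d[0]/r*np.sin(r),d[1]/r*np.sin(r),np.cos(r)]) if r>1e-9 else d
    return -R.T@t, R.T@d
def plane(n,px,z,info=None):
    o,d=ray(n,px,info); return o+d*(z-o[2])/d[2]
def rot(s): return Ro.from_quat(s["ee_rot"],scalar_first=True)
def proj(n,X,info=None):
    i=info or viewer.camera_info(n); c=np.array(i["R"])@X+np.array(i["t"])
    if n=="wrist":
        th=np.arctan2(np.hypot(c[0],c[1]),c[2]); u=c[:2]/np.hypot(c[0],c[1])*th
    else: u=c[:2]/c[2]
    return np.array([u[0]*i["fx"]+i["cx"],u[1]*i["fy"]+i["cy"]])
E
python3 - <<'E'
from h import *
for p,z in [((351,226.5),100),((377.5,186),116),((338,175.5),116),((336,182),106),((319,221),106),((376,246),0)]: print("side",p,z,plane("side",p,z).round(0))
for p,z in [((225+83/400*120,165+78*.3),116),((225+236/400*120,165+48*.3),116),((225+83/400*120,165+96*.3),106),((225+335/400*120,165+132*.3),100)]: print("scene",np.round(p),z,plane("scene",p,z).round(0))
for n,p,z in [("side",(242,245),12),("scene",(262,265),12),("side",(414,287),12),("side",(205,212),4)]: print(n,plane(n,p,z).round(0))
print(rot(ctrl.sense()).as_matrix().round(2).tolist())
i=viewer.camera_info("wrist");print({k:np.round(v,3).tolist() for k,v in i.items()})
E
```

```text
side (351, 226.5) 100 [ 467. -132.  100.]
side (377.5, 186) 116 [ 634. -195.  116.]
side (338, 175.5) 116 [674. -83. 116.]
side (336, 182) 106 [655. -79. 106.]
side (319, 221) 106 [472. -49. 106.]
side (376, 246) 0 [ 516. -202.    0.]
scene [250. 188.] 116 [687. -22. 116.]
scene [296. 179.] 116 [ 630. -182.  116.]
scene [250. 194.] 106 [673.  -8. 106.]
scene [326. 205.] 100 [ 455. -118.  100.]
side [461. 158.  12.]
scene [458. 155.  12.]
side [ 359. -295.   12.]
side [604. 301.   4.]
[[-0.0, 0.25, -0.97], [0.0, -0.97, -0.25], [-1.0, -0.0, -0.0]]
{'fx': 325.192, 'fy': 325.192, 'cx': 280.73, 'cy': 207.212, 'R': [[0.251, -0.968, -0.002], [-0.924, -0.24, 0.298], [-0.289, -0.073, -0.955]], 't': [-523.61, -39.214, 380.307]}
```

Request:
carry_out:
  targets:
    - {"x":0.04,"y":0.04,"z":0.03}
    - {"x":0.08,"y":0.08,"z":0.06}
    - {"x":0.12,"y":0.12,"z":0.08}
    - {"x":0.16,"y":0.16,"z":0.1}
    - {"x":0.2,"y":0.2,"z":0.12}

```text
invalid input at $.targets[0]: expected keys x, y, z, ax, ay, az, hand
```

Request:
carry_out:
  targets:
    - {"x":0.04,"y":0.04}
    - {"x":0.08,"y":0.08}
    - {"x":0.12,"y":0.12}
    - {"x":0.16,"y":0.16}
    - {"x":0.2,"y":0.2}

```text
invalid input at $.targets[0]: expected keys x, y, z, ax, ay, az, hand
```

```bash
python3 - <<'E'
from h import *
s=ctrl.sense(); print(s["time_s"],s["joints"].round(3),s["eef_pos"].round(1),rot(s).as_matrix().round(2).tolist())
i=viewer.camera_info("wrist"); cv2.imwrite("pics/w1.png",viewer.capture("wrist")); np.save("w1.npy",i,allow_pickle=True)
print(ctrl.sense()["dq"].round(3))
def tri(a,b):
    o1,d1=ray("side",a);o2,d2=ray("scene",b)
    k=np.linalg.lstsq(np.c_[d1,-d2],o2-o1,rcond=None)[0]; return (o1+d1*k[0]).round(0),(o2+d2*k[1]).round(0)
print("base",plane("side",(180,310),0).round(),plane("scene",(304,328),0).round())
print("toe",tri((140,190),(235,213)),"red",tri((178,258),(378,237)),"rod",tri((215,155),(440,80)))
E
```

```text
0.1 [-1.54   0.313  1.498 -0.     1.331 -0.223] [ 131.8 -508.   230.8] [[-0.0, 0.25, -0.97], [0.0, -0.97, -0.25], [-1.0, -0.0, -0.0]]
[ 0.    -0.    -0.002  0.     0.002  0.001]
base [222. 260.   0.] [225. 256.   0.]
toe (array([325., 347., 273.]), array([333., 348., 283.])) red (array([119., 194., 267.]), array([106., 195., 254.])) rod (array([ 87.,  85., 527.]), array([ 86.,  85., 525.]))
```

View pics/w1.png

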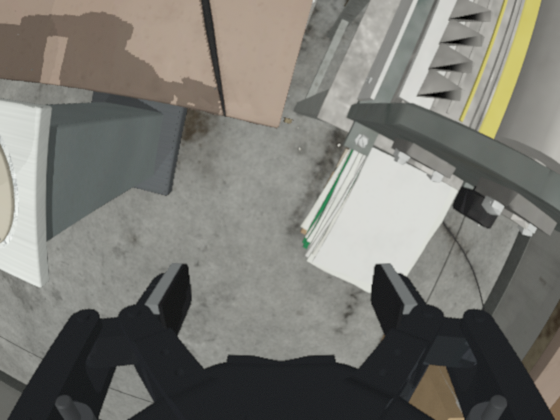

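Request:
carry_out:
  targets:
    - {"x":0.04,"y":0.04,"z":0.03,"ax":0,"ay":0,"az":0,"hand":1}
    - {"x":0.08,"y":0.08,"z":0.06,"ax":0,"ay":0,"az":0,"hand":1}
    - {"x":0.12,"y":0.12,"z":0.08,"ax":0,"ay":0,"az":0,"hand":1}
    - {"x":0.16,"y":0.16,"z":0.1,"ax":0,"ay":0,"az":0,"hand":1}
    - {"x":0.2,"y":0.2,"z":0.12,"ax":0,"ay":0,"az":0,"hand":1}

```text
time_s: 0.78
eef_pos: [332.8, -306.6, 351.9]
ee_rot: [0.089, 0.701, 0.089, -0.701]
force: [1.0, -0.3, 0.1]
grip_width: 1.004
```

Request:
carry_out:
  targets:
    - {"x":0.04,"y":0.04,"z":0,"ax":0,"ay":0,"az":0,"hand":0}
    - {"x":0.08,"y":0.08,"z":0,"ax":0,"ay":0,"az":0,"hand":-1}
    - {"x":0.12,"y":0.12,"z":0,"ax":0,"ay":0,"az":0,"hand":-1}
    - {"x":0.16,"y":0.16,"z":0,"ax":0,"ay":0,"az":0,"hand":-1}
    - {"x":0.2,"y":0.2,"z":0,"ax":0,"ay":0,"az":0.1,"hand":-1}

```text
time_s: 1.4
eef_pos: [532.9, -106.6, 351.1]
ee_rot: [-0.125, -0.696, -0.125, 0.696]
force: [0.2, -0.2, -0.3]
grip_width: 0.004
```

```bash
python3 - <<'E'
from h import *
s=ctrl.sense(); print(s["time_s"],s["joints"].round(4).tolist(),s["eef_pos"].round(2),rot(s).as_matrix().round(3).tolist(),s["grip_width"])
i=viewer.camera_info("wrist"); cv2.imwrite("pics/w2.png",viewer.capture("wrist")); np.save("w2.npy",i,allow_pickle=True)
def tri(a,b):
    o1,d1=ray("side",a);o2,d2=ray("scene",b)
    k=np.linalg.lstsq(np.c_[d1,-d2],o2-o1,rcond=None)[0]; return (o1+d1*k[0]).round(0),(o2+d2*k[1]).round(0)
print(tri((175,212),(322,218)))
E
```

```text
1.4 [-0.413, 0.3048, 1.2021, -0.0001, 1.6349, 0.8017] [ 532.87 -106.58  351.12] [[-0.0, 0.349, -0.937], [0.0, -0.937, -0.349], [-1.0, -0.0, 0.0]] 0.003506800092243261
(array([229., 230., 293.]), array([211., 231., 271.]))
```

View pics/w2.png

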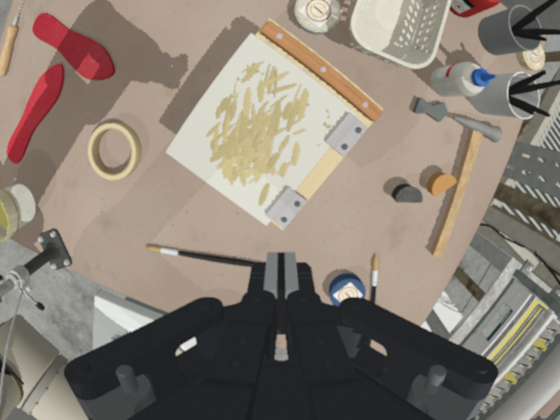

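The wrist view shows the whole stand: board corners at about (258,35) and (167,152), fence from (265,25) to (378,118), cleats near (347,132) and (284,205). The tape is at (114,150) and the dark stone at (407,193). I'll zoom in for exact corners.

```bash
python3 - <<'E'
import cv2
a=cv2.imread("pics/w2.png")[15:240,160:390]
cv2.imwrite("pics/w2c.png",cv2.resize(a,None,fx=2.6,fy=2.6,interpolation=cv2.INTER_CUBIC))
E
```

```text
(no output)
```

View pics/w2c.png

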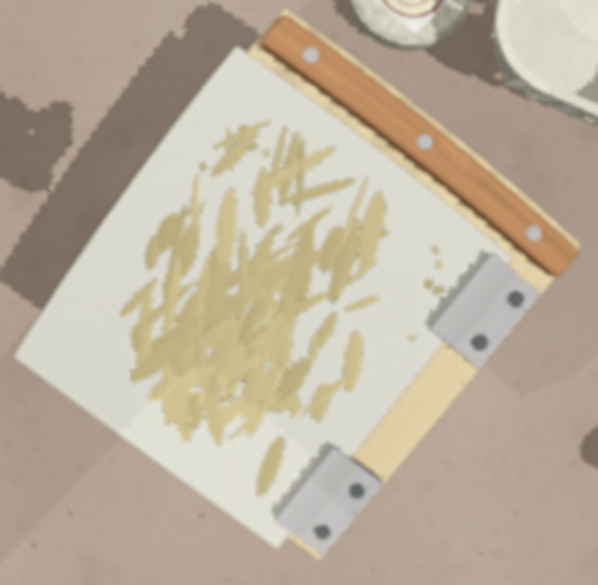

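```bash
cat > fit.py <<'E'
from h import *
from scipy.optimize import least_squares
i=np.load("w2.npy",allow_pickle=True).item()
P=lambda c,z: plane("wrist",(160+c[0]/2.6,15+c[1]/2.6),z,i)[:2]
cl=[((485,252),(81,-66.5)),((428,322),(35,-66.5)),((328,443),(-35,-66.5)),((273,513),(-81,-66.5))]
C=np.array([P(c,112.5) for c,_ in cl]); L=np.array([l for _,l in cl]); F=np.array([P(c,116) for c in((262,42),(558,277))])
def f(p):
    c,s=np.cos(p[2]),np.sin(p[2]);R=np.array([[c,-s],[s,c]])
    return np.r_[((C-p[:2])@R-L).ravel(),((F-p[:2])@R)[:,0]-90.5]
r=least_squares(f,[568,-74,-.34]);print("stand",r.x.round(3),f(r.x).round(1))
B=np.array([P(c,106) for c in((237,47),(17,355),(278,548))]);
c,s=np.cos(r.x[2]),np.sin(r.x[2]);R=np.array([[c,-s],[s,c]])
print("fence",((F-r.x[:2])@R).round(1).tolist());print("board corners in stand",((B-r.x[:2])@R).round(1).tolist())
for n,p,z in(("tape",(114,150),12),("stone",(407,193),8),("insole",(72,47),4),("insole",(38,112),4),("brushtip",(150,247),5),("tin",(347,289),20)):print(n,plane("wrist",p,z,i).round(0))
E
python3 fit.py
```

```text
stand [ 5.74253e+02 -6.52960e+01 -3.09000e-01] [-3.1 -0.   1.4 -0.1 -1.   0.4  2.1 -0.2  0.1  0.4]
fence [[90.6, 70.2], [90.9, -99.2]]
board corners in stand [[83.5, 79.8], [-93.9, 77.8], [-93.7, -80.6]]
tape [459. 156.  12.]
stone [ 555. -316.    8.]
insole [604. 301.   4.]
insole [476. 345.   4.]
brushtip [312.  56.   5.]
tin [ 366. -289.   20.]
```

Request:
carry_out:
  targets:
    - {"x":0.01,"y":0.008,"z":-0.06,"ax":0,"ay":0,"az":0,"hand":-1}
    - {"x":0.02,"y":0.016,"z":-0.12,"ax":0,"ay":0,"az":0,"hand":-1}
    - {"x":0.031,"y":0.024,"z":-0.18,"ax":0,"ay":0,"az":0,"hand":-1}
    - {"x":0.031,"y":0.024,"z":-0.225,"ax":0,"ay":0,"az":0,"hand":-1}
    - {"x":0.031,"y":0.024,"z":-0.238,"ax":0,"ay":0,"az":0,"hand":-1}

```text
time_s: 2.08
eef_pos: [561.6, -83.8, 110.8]
ee_rot: [-0.124, -0.695, -0.125, 0.698]
force: [0.5, 0.8, 0.8]
grip_width: 0.001
```

Request:
carry_out:
  targets:
    - {"x":0,"y":0,"z":-0.004,"ax":0,"ay":0,"az":0,"hand":-1}
    - {"x":0,"y":0,"z":-0.0065,"ax":0,"ay":0,"az":0,"hand":-1}

```text
time_s: 2.33
eef_pos: [563.6, -84.6, 108.4]
ee_rot: [0.125, 0.697, 0.124, -0.695]
force: [0.1, 0.7, 0.6]
grip_width: -0.001
```

Request:
carry_out:
  targets:
    - {"x":0,"y":0,"z":-0.0005,"ax":0,"ay":0,"az":0,"hand":-1}
    - {"x":0,"y":0,"z":-0.001,"ax":0,"ay":0,"az":0,"hand":-1}

```text
time_s: 2.58
eef_pos: [563.1, -84.3, 106.6]
ee_rot: [0.125, 0.696, 0.124, -0.696]
force: [-1.0, -0.7, -0.0]
grip_width: -0.0
```

Request:
carry_out:
  targets:
    - {"x":0,"y":0,"z":-0.0005,"ax":0,"ay":0,"az":0,"hand":-1}
    - {"x":0,"y":0,"z":-0.001,"ax":0,"ay":0,"az":0,"hand":-1}

```text
time_s: 2.82
eef_pos: [563.0, -84.3, 106.0]
ee_rot: [0.125, 0.696, 0.124, -0.696]
force: [-4.1, 1.2, 12.3]
grip_width: 0.003
```

Request:
carry_out:
  targets:
    - {"x":0.0015,"y":0.005,"z":0.0002,"ax":0,"ay":0,"az":0,"hand":-1}
    - {"x":0.003,"y":0.01,"z":0.0002,"ax":0,"ay":0,"az":0,"hand":-1}
    - {"x":0.0055,"y":0.017,"z":0.0002,"ax":0,"ay":0,"az":0,"hand":-1}

```text
time_s: 3.2
eef_pos: [568.9, -67.7, 106.1]
ee_rot: [0.125, 0.697, 0.124, -0.695]
force: [-1.0, -3.1, 5.9]
grip_width: 0.0
```

Request:
carry_out:
  targets:
    - {"x":0.003,"y":0.0095,"z":-0.0002,"ax":0,"ay":0,"az":0,"hand":-1}
    - {"x":0.006,"y":0.019,"z":-0.0002,"ax":0,"ay":0,"az":0,"hand":-1}
    - {"x":0.009,"y":0.0285,"z":-0.0002,"ax":0,"ay":0,"az":0,"hand":-1}

```text
time_s: 3.58
eef_pos: [578.1, -39.1, 106.1]
ee_rot: [0.125, 0.697, 0.124, -0.695]
force: [-1.0, -3.5, 7.6]
grip_width: 0.002
```

Request:
carry_out:
  targets:
    - {"x":0.003,"y":0.0095,"z":0,"ax":0,"ay":0,"az":0,"hand":-1}
    - {"x":0.006,"y":0.019,"z":0,"ax":0,"ay":0,"az":0,"hand":-1}
    - {"x":0.006,"y":0.019,"z":0,"ax":0,"ay":0,"az":0,"hand":-1}

```text
time_s: 3.95
eef_pos: [584.3, -19.1, 106.1]
ee_rot: [0.125, 0.697, 0.124, -0.695]
force: [0.6, 2.5, 6.4]
grip_width: 0.002
```

Request:
carry_out:
  targets:
    - {"x":0,"y":0,"z":0.04,"ax":0,"ay":0,"az":0,"hand":-1}
    - {"x":0,"y":0,"z":0.1,"ax":0,"ay":0,"az":0,"hand":-1}
    - {"x":0,"y":0.02,"z":0.16,"ax":-0.17,"ay":0.055,"az":0,"hand":0}
    - {"x":0,"y":0.04,"z":0.21,"ax":-0.34,"ay":0.11,"az":0,"hand":1}
    - {"x":0,"y":0.06,"z":0.25,"ax":-0.5,"ay":0.16,"az":0,"hand":1}

```text
time_s: 4.58
eef_pos: [583.1, 41.3, 357.8]
ee_rot: [-0.283, -0.587, 0.045, 0.757]
force: [1.2, -0.7, 0.2]
grip_width: 0.637
```

```bash
cat > log.py <<'E'
from h import *
import json,sys
s=ctrl.sense(); open("log.txt","a").write(json.dumps([s["joints"].tolist(),s["eef_pos"].tolist(),s["ee_rot"].tolist()])+"\n")
print(s["joints"].round(3),s["eef_pos"].round(1),"tool x,y:",rot(s).as_matrix().T[:2].round(3).tolist(),s["dq"].round(2))
E
python3 log.py; python3 - <<'E'
from h import *
i=viewer.camera_info("wrist"); cv2.imwrite("pics/w3.png",viewer.capture("wrist")); np.save("w3.npy",i,allow_pickle=True)
E
```

```text
[ 0.076  0.56   0.901 -0.51   1.856  1.193] [583.1  41.3 357.8] tool x,y: [[-0.151, -0.482, -0.863], [0.377, -0.835, 0.4]] [ 0.72  0.5  -1.15 -1.28  1.28  0.11]
```

Request:
carry_out:
  targets:
    - {"x":0,"y":0,"z":0,"ax":-0.1,"ay":0.03,"az":-0.12,"hand":1}
    - {"x":0,"y":0.03,"z":0,"ax":-0.2,"ay":0.06,"az":-0.24,"hand":1}
    - {"x":0,"y":0.06,"z":0,"ax":-0.3,"ay":0.1,"az":-0.36,"hand":1}
    - {"x":0,"y":0.06,"z":0,"ax":-0.3,"ay":0.1,"az":-0.36,"hand":1}

```text
time_s: 5.12
eef_pos: [584.2, 102.2, 350.6]
ee_rot: [-0.23, -0.48, 0.243, 0.811]
force: [0.5, 0.2, 0.1]
grip_width: 1.005
```

```bash
python3 log.py
```

```text
[ 0.197  0.864  0.523 -0.743  2.286  1.44 ] [584.2 102.2 350.6] tool x,y: [[-0.433, -0.607, -0.667], [0.14, -0.776, 0.615]] [-0.04 -0.11  0.06  0.02 -0.07 -0.02]
```

View pics/w3.png

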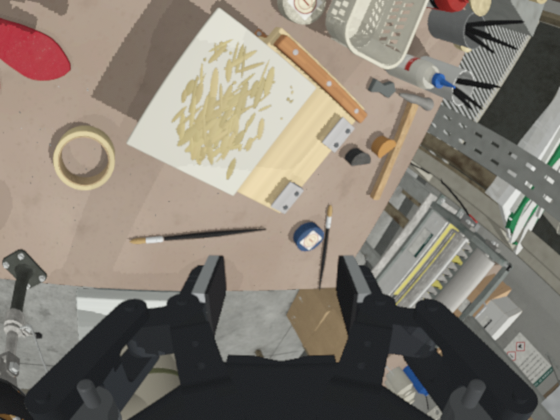

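The board now sticks out clear of the cleats, with corners at (219,12), (130,143) and (238,193). Next I fit the arm kinematics and find the board's pose.

```bash
cat > kin.py <<'E'
import numpy as np,json
from scipy.spatial.transform import Rotation as Ro
from scipy.optimize import least_squares
ax=["z","y","y","z","y","z"]
R0=np.array([[0,0,1],[-1,0,0],[0,-1,0]]).T.T  # columns set below
R0=np.c_[[0,0,1],[-1,0,0],[0,-1,0]].astype(float)
LO=np.array([-2.94,-.97,.19,-1.23,.02,-2.88]);HI=np.array([2.94,2.17,2.56,4.37,3.11,2.88])
def fk(q,p,full=False):
    off=[[0,0,0],[p[0],0,p[1]],[0,0,p[2]],[p[3],p[4],0],[0,0,p[5]],[0,p[6],0]]; tool=np.array([p[8],0,p[7]])
    R=np.eye(3);x=np.zeros(3);pts=[]
    for k in range(6):
        x=x+R@off[k]; R=R@Ro.from_euler(ax[k],q[k]).as_matrix(); pts.append(x)
    x=x+R@tool
    return (x,R@R0,np.array(pts)) if full else (x,R@R0)
def data():
    D=[json.loads(l) for l in open("log.txt")]
    D.append([[-1.54039622,.313474203,1.49845603,0,1.33097743,-.223426775],[131.8046,-507.9204,230.7156],[0.08903678,0.7014719,0.08996089,-0.70136771]])
    D.append([[-.413,.3048,1.2021,-.0001,1.6349,.8017],[532.87,-106.58,351.12],[.125,.696,.125,-.696]])
    return D
def fit():
    D=data();pr=np.array([0,300,400,0,-116,400,0,250,0.])
    w=np.array([.05,.02,.02,.05,.02,.02,.02,.02,.05])
    f=lambda p:np.concatenate([fk(q,p)[0]-np.array(x) for q,x,_ in D]+[(p-pr)*w*.3])
    r=least_squares(f,pr); return r.x,np.array([fk(q,r.x)[0]-np.array(x) for q,x,_ in D])
def ik(x,R,p,q0,W=1):
    f=lambda q:np.r_[(fk(q,p)[0]-x)/100,Ro.from_matrix(fk(q,p)[1].T@R).as_rotvec()*W]
    return least_squares(f,np.clip(q0,LO+1e-3,HI-1e-3),bounds=(LO,HI))
if __name__=="__main__":
    p,e=fit();print(p.round(1));print(e.round(1).tolist())
    for q,x,r in data(): print(np.degrees(Ro.from_matrix(fk(q,p)[1].T@Ro.from_quat(r,scalar_first=True).as_matrix()).magnitude()).round(2))
E
python3 kin.py; python3 - <<'E'
from h import *
i=np.load("w3.npy",allow_pickle=True).item()
B=np.array([plane("wrist",c,106,i)[:2] for c in((219,11),(129,143),(238,194))]);c,s=np.cos(-.309),np.sin(-.309);R=np.array([[c,-s],[s,c]])
print(((B-[574.3,-65.3])@R).round(1).tolist(), (B[0]+B[2])/2)
E
```

```text
[-0.000e+00  2.014e+02  4.387e+02  3.900e+01  1.162e+02  3.976e+02
  1.000e-01  2.552e+02 -0.000e+00]
[[-0.0, 0.0, -0.0], [-0.0, -0.0, -0.0], [-0.0, -0.0, -0.0], [0.0, -0.0, 0.0]]
0.0
0.0
0.0
0.04
[[81.3, 146.6], [-92.8, 145.5], [-88.6, -15.9]] [590.71726417  -1.92192134]
```

```bash
cat > plan.py <<'E'
from kin import *
p,_=fit(); th=-.309; ex=np.array([np.cos(th),np.sin(th),0]); ey=np.array([-np.sin(th),np.cos(th),0]); H=np.array([574.3,-65.3,0])
def S(x,y,z): return H+x*ex+y*ey+[0,0,z]
def tool(dyaw,up,tilt=0,roll=0):
    X=Ro.from_rotvec([0,0,dyaw]).apply(-ey); X=Ro.from_rotvec(np.cross(X,[0,0,1])*tilt).apply(X)
    Z0=np.array([0,0,1.])-X*X[2]; Y=up*Z0/np.linalg.norm(Z0); Y=Ro.from_rotvec(X*roll).apply(Y)
    return np.c_[X,Y,np.cross(X,Y)]
def best(x,R,seeds=40,q0=None):
    rng=np.random.default_rng(0);out=[]
    S0=[q0] if q0 is not None else [rng.uniform(LO,HI) for _ in range(seeds)]
    for s in S0:
        r=ik(x,R,p,s)
        if r.cost<1e-5 and not any(np.abs(r.x-o).max()<.05 for o in out): out.append(r.x)
    return out
E
python3 - <<'E'
from plan import *
for nm,x in(("grasp",S(-4,106,103)),("lift",S(-4,130,270)),):
  for up in(1,-1):
    for d in(-.8,-.4,0,.4,.8):
      for o in best(x,tool(d,up),30): print(nm,up,d,o.round(2))
E
```

```text
grasp 1 -0.4 [ 0.15  1.41  0.51 -1.2   2.36  2.07]
grasp -1 -0.4 [ 0.15  1.41  0.51 -1.2   2.36 -1.07]
```

```bash
python3 - <<'E'
from plan import *
# board x-edge at -94; grasp
for nm,x in(("grasp",S(-54,114,103)),("lift",S(-90,114,280)),("place",S(-100,-24,103))):
  for d in(1.2,1.57,1.88,2.2):
    for o in best(x,tool(d,1),25)+best(x,tool(d,-1),25):
      P=fk(o,p,True)[2]; print(nm,d,o.round(2),"elbow",P[2].round(0),"wrist",P[4].round(0))
E
```

```text
grasp 1.2 [ 0.27  0.84  2.01  4.11  1.4  -0.24] elbow [314.  87. 495.] wrist [359. 220. 103.]
grasp 1.57 [ 0.07  0.81  2.22  3.52  1.47 -0.04] elbow [318.  21. 502.] wrist [314. 138. 103.]
grasp 1.88 [-0.19  0.82  2.31  2.95  1.56  0.  ] elbow [315. -61. 501.] wrist [302.  60. 103.]
grasp 2.2 [-0.44  0.82  2.29  2.38  1.55  0.02] elbow [ 289. -137.  502.] wrist [315. -21. 103.]
lift 1.2 [0.32 0.37 2.08 4.26 1.22 2.53] elbow [149.  50. 611.] wrist [325. 231. 280.]
lift 1.2 [ 0.32  0.37  2.08  4.26  1.22 -0.61] elbow [149.  50. 611.] wrist [325. 231. 280.]
lift 1.57 [0.11 0.23 2.3  3.64 1.02 2.86] elbow [ 99.  11. 629.] wrist [280. 149. 280.]
lift 1.57 [ 0.11  0.23  2.3   3.64  1.02 -0.28] elbow [ 99.  11. 629.] wrist [280. 149. 280.]
lift 1.88 [-0.17  0.16  2.41  2.93  1.01  0.11] elbow [ 67. -12. 635.] wrist [268.  71. 280.]
lift 2.2 [-0.46  0.16  2.4   2.27  1.17 -2.71] elbow [ 64. -32. 634.] wrist [281. -10. 280.]
lift 2.2 [-0.46  0.16  2.4   2.27  1.17  0.43] elbow [ 64. -32. 634.] wrist [281. -10. 280.]
place 1.2 [-0.05  0.83  2.36  3.77  1.6   0.02] elbow [322. -16. 499.] wrist [273. 103. 103.]
place 1.57 [-0.44  0.9   2.52  3.    1.84 -0.04] elbow [ 310. -147.  475.] wrist [229.  20. 103.]
place 1.88 [-0.81  0.91  2.53  2.31  1.78 -0.22] elbow [ 239. -249.  472.] wrist [217. -58. 103.]
place 2.2 [-0.99  0.84  2.42  1.83  1.6  -0.12] elbow [ 180. -274.  493.] wrist [ 229. -138.  103.]
```

```bash
python3 - <<'E'
from plan import *
seed={"g":np.array([.27,.84,2.01,4.11,1.4,-.24]),"p":np.array([-.81,.91,2.53,2.31,1.78,-.22])}
def run(nm,x,d,up=1):
    r=ik(x,tool(d,up),p,seed[nm]); 
    return None if r.cost>1e-5 else r.x
for x in(-75,-54,-20,10):
  for d in(.5,.8,1.0,1.2,1.35):
    q=run("g",S(x,114,103),d)
    if q is not None: print("g",x,d,q.round(2),fk(q,p,True)[2][4].round())
for y in(-60,-24,10):
  for d in(1.6,1.9,2.1,2.4,2.7):
    q=run("p",S(-105,y,103),d)
    if q is not None: print("p",y,d,q.round(2))
E
```

```bash
python3 - <<'E'
from plan import *
seed={"g":np.array([.27,.84,2.01,4.11,1.4,-.24]),"p":np.array([-.81,.91,2.53,2.31,1.78,-.22])}
def run(nm,x,d,up=-1):
    r=ik(x,tool(d,up),p,seed[nm]); 
    return None if r.cost>1e-5 else r.x
for x in(-75,-54,-20,10):
  for d in(.5,.8,1.0,1.2,1.35):
    q=run("g",S(x,114,103),d)
    if q is not None: print("g",x,d,q.round(2),fk(q,p,True)[2][4].round())
for y in(-60,-24,10):
  for d in(1.6,1.9,2.1,2.4,2.7):
    q=run("p",S(-105,y,103),d)
    if q is not None: print("p",y,d,q.round(2))
E
```

```text
g -75 1.2 [ 0.3   0.83  2.04  4.14  1.42 -0.22] [339. 227. 103.]
g -75 1.35 [ 0.23  0.82  2.14  3.91  1.44 -0.13] [317. 195. 103.]
g -54 1.0 [ 0.33  0.87  1.87  4.37  1.43 -0.38] [394. 256. 103.]
g -54 1.2 [ 0.27  0.84  2.01  4.11  1.4  -0.24] [359. 220. 103.]
g -54 1.35 [ 0.2   0.82  2.1   3.89  1.41 -0.15] [337. 189. 103.]
g -20 1.0 [ 0.28  0.89  1.8   4.34  1.4  -0.42] [427. 246. 103.]
g -20 1.2 [ 0.23  0.85  1.94  4.08  1.36 -0.28] [391. 210. 103.]
g -20 1.35 [ 0.16  0.83  2.04  3.85  1.36 -0.18] [370. 178. 103.]
g 10 1.0 [ 0.25  0.91  1.74  4.32  1.37 -0.45] [456. 237. 103.]
g 10 1.2 [ 0.19  0.87  1.88  4.05  1.32 -0.31] [420. 201. 103.]
g 10 1.35 [ 0.13  0.85  1.97  3.83  1.32 -0.2 ] [398. 169. 103.]
p -60 1.9 [-0.99  0.91  2.54  2.11  1.73 -0.26]
p -60 2.1 [-1.09  0.86  2.46  1.83  1.62 -0.17]
p -60 2.4 [-1.12  0.82  2.28  1.5   1.57  0.04]
p -60 2.7 [-1.08  0.83  2.08  1.25  1.65  0.22]
p -24 1.6 [-0.49  0.91  2.54  2.93  1.87 -0.06]
p -24 1.9 [-0.84  0.91  2.54  2.26  1.78 -0.24]
p -24 2.1 [-0.97  0.87  2.48  1.95  1.65 -0.19]
p -24 2.4 [-1.03  0.82  2.32  1.59  1.57  0.  ]
p -24 2.7 [-1.    0.82  2.12  1.32  1.62  0.19]
p 10 1.6 [-0.31  0.88  2.5   3.11  1.81 -0.01]
p 10 1.9 [-0.67  0.91  2.53  2.42  1.8  -0.19]
p 10 2.1 [-0.84  0.88  2.49  2.07  1.68 -0.19]
p 10 2.4 [-0.93  0.82  2.34  1.69  1.57 -0.02]
p 10 2.7 [-0.93  0.82  2.15  1.4   1.6   0.17]
```

```bash
python3 - <<'E'
from plan import *
from h import proj
q=data()[-2][0]; P=fk(q,p,True)[2]; o=np.array([np.sin(1.54),np.cos(1.54),0])*116
print(P.round(0).tolist())
for n in("side","scene"):
  for k,v in(("sh",P[1]),("sh+",P[1]+o),("sh-",P[1]-o),("elb",P[2]),("elb+",P[2]+o),("elb-",P[2]-o),("wr",P[4])): print(n,k,proj(n,v).round())
E
```

```text
[[0.0, 0.0, 0.0], [-0.0, 0.0, 201.0], [4.0, -135.0, 619.0], [120.0, -122.0, 581.0], [132.0, -508.0, 486.0], [132.0, -508.0, 486.0]]
side sh [267. 339.]
side sh+ [275. 292.]
side sh- [257. 395.]
side elb [356. 137.]
side elb+ [357.  98.]
side elb- [355. 187.]
side wr [598. 185.]
scene sh [470. 242.]
scene sh+ [416. 225.]
scene sh- [532. 263.]
scene elb [544.  18.]
scene elb+ [478.  17.]
scene elb- [623.  19.]
scene wr [513.  68.]
```

```bash
cat > clr.py <<'E'
from plan import *
def segd(a,b,c,d):
    A=a+(b-a)*np.linspace(0,1,60)[:,None];C=c+(d-c)*np.linspace(0,1,60)[:,None]
    return np.linalg.norm(A[:,None]-C[None],axis=2).min()
ROD=(np.array([220.,230,282]),np.array([87.,85,527]));SHOE=(np.array([112.,194,260]),np.array([329.,347,278]));POST=(np.array([223.,258,0]),np.array([223.,258,260]))
def clear(q):
    P=fk(q,p,True)[2]; o=np.array([-np.sin(q[0]),np.cos(q[0]),0])*210
    U=(P[1]+o,P[2]+o); EL=(P[2],P[2]+o);F=(P[3],P[4]); T=(P[4],fk(q,p)[0])
    return {n:[round(segd(*L,*O)) for L in(U,EL,F,T)] for n,O in(("rod",ROD),("shoe",SHOE),("post",POST))}
E
python3 - <<'E'
from clr import *
s=np.array([.27,.84,2.01,4.11,1.4,-.24])
for d in(1.05,1.12,1.2,1.57):
    q=ik(S(-46,108,103),tool(d,-1),p,s).x; print(d,q.round(2),clear(q))
    q=ik(S(-46,108,290),tool(d,-1),p,q).x; print("  lift",q.round(2),clear(q))
    q=ik(S(-46,60,290),tool(d,-1),p,q).x; print("  lift2",q.round(2),clear(q))
E
```

```text
1.05 [ 0.29  0.86  1.9   4.29  1.41 -0.34] {'rod': [89, 162, 97, 248], 'shoe': [84, 214, 101, 213], 'post': [146, 231, 109, 169]}
  lift [ 0.29  0.44  1.91  4.37  1.26 -0.73] {'rod': [128, 107, 88, 170], 'shoe': [134, 335, 122, 124], 'post': [236, 352, 145, 170]}
  lift2 [ 0.2   0.39  2.01  4.3   1.21 -0.67] {'rod': [117, 103, 77, 161], 'shoe': [122, 346, 149, 153], 'post': [228, 363, 153, 169]}
1.12 [ 0.27  0.85  1.95  4.2   1.4  -0.3 ] {'rod': [86, 164, 95, 239], 'shoe': [82, 218, 106, 214], 'post': [145, 235, 108, 158]}
  lift [ 0.27  0.42  1.96  4.31  1.21 -0.69] {'rod': [128, 103, 83, 159], 'shoe': [134, 341, 125, 127], 'post': [238, 359, 142, 161]}
  lift2 [ 0.17  0.36  2.05  4.21  1.16 -0.62] {'rod': [116, 101, 71, 152], 'shoe': [120, 351, 152, 156], 'post': [227, 369, 151, 163]}
1.2 [ 0.25  0.84  2.    4.09  1.39 -0.24] {'rod': [80, 166, 94, 231], 'shoe': [78, 223, 112, 216], 'post': [144, 239, 109, 149]}
  lift [ 0.25  0.38  2.01  4.21  1.15 -0.64] {'rod': [126, 100, 76, 146], 'shoe': [132, 347, 130, 132], 'post': [238, 367, 138, 152]}
  lift2 [ 0.14  0.33  2.11  4.1   1.11 -0.56] {'rod': [115, 100, 64, 145], 'shoe': [117, 356, 156, 161], 'post': [225, 376, 151, 160]}
1.57 [ 0.04  0.81  2.21  3.49  1.46 -0.04] {'rod': [35, 187, 124, 228], 'shoe': [45, 247, 162, 239], 'post': [124, 260, 152, 161]}
  lift [ 0.04  0.25  2.22  3.58  0.95 -0.27] {'rod': [108, 101, 46, 142], 'shoe': [104, 366, 168, 174], 'post': [215, 389, 161, 164]}
  lift2 [-0.11  0.2   2.3   3.39  0.94 -0.15] {'rod': [91, 105, 37, 166], 'shoe': [77, 370, 192, 203], 'post': [192, 393, 192, 195]}
```

```bash
python3 - <<'E'
from clr import *
from h import *
for q in([-.413,.305,1.202,0,1.635,.8],[.076,.56,.9,-.51,1.856,1.19],[.197,.864,.523,-.743,2.286,1.44],[-.95,.88,2.48,2.03,1.68,-.2]): print(clear(q))
q=ctrl.sense()["joints"]; P=fk(q,p,True)[2]; o=np.array([-np.sin(q[0]),np.cos(q[0]),0])
ims=[]
for n in("scene","side"):
    im=viewer.capture(n)
    for a,b,c in((P[1]+210*o,P[2]+210*o,(255,0,0)),(P[3],P[4],(0,255,0)),(*ROD,(255,0,255)),(*SHOE,(0,255,255))):
        cv2.line(im,*[tuple(int(v) for v in proj(n,x)) for x in(a,b)],c,1)
    ims.append(im)
cv2.imwrite("pics/ov.png",cv2.resize(np.hstack([ims[0][:360,180:],ims[1][:,60:460][:360]]),None,fx=1.02,fy=1.02))
E
```

```text
{'rod': [13, 127, 104, 458], 'shoe': [14, 369, 355, 495], 'post': [140, 379, 385, 487]}
{'rod': [72, 144, 128, 416], 'shoe': [80, 307, 294, 404], 'post': [177, 315, 301, 432]}
{'rod': [66, 172, 160, 392], 'shoe': [66, 216, 217, 361], 'post': [130, 235, 222, 404]}
{'rod': [143, 360, 319, 378], 'shoe': [110, 484, 345, 356], 'post': [146, 488, 364, 360]}
```

View pics/ov.png

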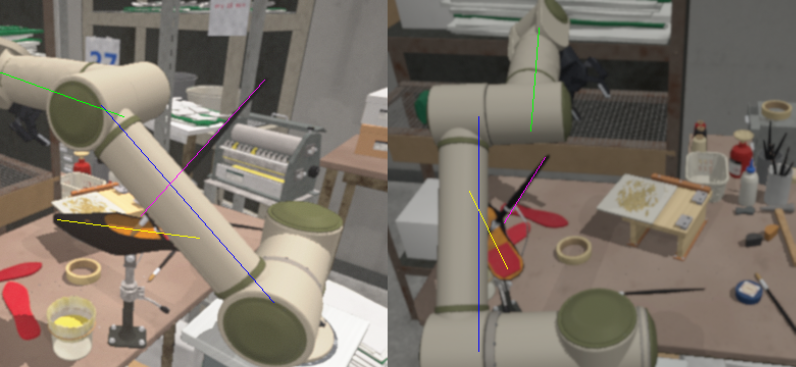

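The overlay confirms the arm model: the upper arm runs about 210 mm to the left of the arm plane. The board overhangs the open edge, at (635,190). Next I plan the wrist path to the overhanging corner.

```bash
cat > path.py <<'E'
from clr import *
import json
dg=1.12
def dirv(d): return tool(d,1)[:,0]
s=np.array([.27,.85,1.95,4.2,1.4,2.84])
def solve(x,R,q): 
    r=ik(x,R,p,q); assert r.cost<1e-6,(r.cost,r.x); return r.x
def dense(qs,mr=.16,mj=np.array([2.39,2.39,3.01,3.14,3.14,3.14])*.7*.125*.9,mt=45):
    out=[]
    for a,b in zip(qs[:-1],qs[1:]):
        # cumulative cost along joint line
        t=np.linspace(0,1,400);F=[fk(a+(b-a)*u,p) for u in t];c=[0.]
        for k in range(399):
            w=Ro.from_matrix(F[k+1][1]@F[k][1].T).magnitude()
            c.append(c[-1]+max(w/mr,(np.abs(b-a)/mj).max()/399,np.linalg.norm(F[k+1][0]-F[k][0])/mt))
        n=int(np.ceil(c[-1])); out+=[a+(b-a)*np.interp(c[-1]*(j+1)/n,c,t) for j in range(n)]
    return out
def rows(q0,Q):
    """batches of 5 rows rel. to pose at batch start"""
    x0,R0_=fk(q0,p)
    for b in range(0,len(Q),5):
        L=[]
        for q in Q[b:b+5]:
            x,R=fk(q,p);v=Ro.from_matrix(R@R0_.T).as_rotvec();L.append([*((x-x0)/1000).round(4),*v.round(3)])
        # continue from the rounded pose
        x0=x0+np.array(L[-1][:3])*1000;R0_=Ro.from_rotvec(L[-1][3:]).as_matrix()@R0_
        print(L)
E
python3 - <<'E'
from path import *
q0=np.array(json.loads(open("log.txt").readlines()[-1])[0])
g=solve(S(-46,108,103),tool(dg,1),s); pre=solve(S(-46,108,103)-90*dirv(dg),tool(dg,1),g)
pre2=solve(S(-46,108,230)-110*dirv(dg),tool(dg,1),pre)
print("g",g.round(3),"pre",pre.round(3),"pre2",pre2.round(3))
np.savez("gp.npz",g=g,pre=pre,pre2=pre2)
for via in([],[[-.1,.2,1.6,1.2,1.4,2.1]],[[0.15,.25,1.7,1.6,1.0,2.1]]):
    Q=dense([q0]+[np.array(v) for v in via]+[pre2]); print(via,len(Q))
    for q in Q[::4]:
        P=fk(q,p,True); print(P[0].round(),P[1][:,0].round(2),P[2][4].round(),[clear(q)[k] for k in("rod","shoe")])
E
```

```text
Traceback (most recent call last):
  File "path.py", line 7, in solve
    r=ik(x,R,p,q); assert r.cost<1e-6,(r.cost,r.x); return r.x
                          ^^^^^^^^^^^
AssertionError: (np.float64(7.982725780845818e-05), array([0.46693762, 0.84189409, 2.00089806, 4.37      , 1.4710639 ,
       2.86060248]))
```

```bash
python3 - <<'E'
from path import *
for d in(1.05,1.12):
  for X in((-46,108,103),(-46,104,103),(-80,110,103),(-112,112,103),(-112,112,230)):
    r=ik(S(*X),tool(d,1),p,s);print(d,X,r.cost<1e-6,r.x.round(3))
dg=1.12
q0=np.array(json.loads(open("log.txt").readlines()[-1])[0])
g=solve(S(-46,106,103),tool(dg,1),s); pre=solve(S(-112,112,103),tool(dg,1),g); pre2=solve(S(-112,112,230),tool(dg,1),pre)
np.savez("gp.npz",g=g,pre=pre,pre2=pre2)
for via in([],[[-.1,.2,1.6,1.2,1.4,2.1]],[[0.15,.25,1.7,1.6,1.0,2.1]]):
    Q=dense([q0]+[np.array(v) for v in via]+[pre2]); print(via,len(Q))
    for q in Q[::4]:
        P=fk(q,p,True); print(P[0].round(),P[1][:,0].round(2),P[2][4].round(),[clear(q)[k] for k in("rod","shoe")])
E
```

```text
1.05 (-46, 108, 103) True [0.294 0.862 1.901 4.294 1.41  2.797]
1.05 (-46, 104, 103) True [0.287 0.86  1.909 4.285 1.411 2.804]
1.05 (-80, 110, 103) True [0.344 0.849 1.957 4.335 1.443 2.831]
1.05 (-112, 112, 103) False [0.394 0.839 2.011 4.37  1.473 2.867]
1.05 (-112, 112, 230) False [0.387 0.519 2.06  4.37  1.384 2.615]
1.12 (-46, 108, 103) True [0.275 0.851 1.95  4.202 1.399 2.846]
1.12 (-46, 104, 103) True [0.267 0.849 1.959 4.193 1.4   2.853]
1.12 (-80, 110, 103) True [0.326 0.839 2.007 4.245 1.434 2.878]
1.12 (-112, 112, 103) False [0.382 0.826 2.048 4.309 1.455 2.88 ]
1.12 (-112, 112, 230) True [0.379 0.496 2.085 4.341 1.346 2.623]Traceback (most recent call last):
  File "<stdin>", line 7, in <module>
  File "path.py", line 7, in solve
    r=ik(x,R,p,q); assert r.cost<1e-6,(r.cost,r.x); return r.x
                          ^^^^^^^^^^^
AssertionError: (np.float64(0.00020390450391031748), array([0.38231496, 0.82554014, 2.04756099, 4.30910665, 1.45529629,
       2.88      ]))
```

```bash
python3 - <<'E'
from path import *
dg=1.1
for X in((-112,112,103),(-40,165,103),(-70,160,103)):
  for ro in(-.12,0,.12):
    r=ik(S(*X),tool(dg,1,0,ro),p,s);print(X,ro,r.cost<1e-6,r.x.round(3))
E
```

```text
(-112, 112, 103) -0.12 True [0.385 0.833 2.04  4.319 1.466 2.774]
(-112, 112, 103) 0 False [0.386 0.83  2.037 4.327 1.461 2.88 ]
(-112, 112, 103) 0.12 False [0.392 0.807 2.022 4.37  1.421 2.88 ]
(-40, 165, 103) -0.12 True [0.374 0.891 1.797 4.333 1.392 2.602]
(-40, 165, 103) 0 True [0.374 0.891 1.797 4.333 1.392 2.722]
(-40, 165, 103) 0.12 True [0.374 0.891 1.797 4.333 1.392 2.842]
(-70, 160, 103) -0.12 True [0.407 0.873 1.86  4.357 1.421 2.64 ]
(-70, 160, 103) 0 True [0.407 0.873 1.86  4.357 1.421 2.76 ]
(-70, 160, 103) 0.12 True [0.407 0.873 1.86  4.357 1.421 2.88 ]
```

```bash
python3 - <<'E'
from path import *
dg=1.1
q0=np.array(json.loads(open("log.txt").readlines()[-1])[0])
g=solve(S(-46,107,103),tool(dg,1),s); pre=solve(S(-40,166,103),tool(dg,1),g)
for d2,X in((1.1,(-40,166,230)),(1.3,(-60,166,230))):
  r=ik(S(*X),tool(d2,1),p,pre);print(r.cost,r.x.round(3)); 
  if r.cost<1e-6: pre2=r.x
np.savez("gp.npz",g=g,pre=pre,pre2=pre2); print(g.round(3),pre.round(3))
for via in([],[[-.1,.2,1.6,1.2,1.4,2.1]],[[0.15,.25,1.7,1.6,1.0,2.1]]):
    Q=dense([q0]+[np.array(v) for v in via]+[pre2]); print(via,len(Q))
    for q in Q[::4]:
        P=fk(q,p,True); print(P[0].round(),P[1][:,0].round(2),P[2][4].round(),[clear(q)[k] for k in("rod","shoe")])
E
```

```text
7.993250200823981e-05 [0.373 0.619 1.829 4.37  1.307 2.495]
1.130392243790726e-30 [0.346 0.535 2.    4.158 1.221 2.635]
[0.279 0.853 1.938 4.227 1.402 2.834] [0.375 0.891 1.794 4.335 1.392 2.72 ]
[] 33
[581. 130. 318.] [-0.43 -0.51 -0.74] [691. 260. 508.] [[68, 171, 156, 376], [69, 220, 218, 335]]
[532. 274. 241.] [-0.53  0.01 -0.84] [669. 271. 457.] [[78, 165, 143, 318], [78, 235, 224, 219]]
[478. 416. 266.] [-0.63  0.54 -0.57] [638. 278. 410.] [[87, 160, 133, 318], [87, 249, 228, 165]]
[469. 500. 353.] [-0.52  0.85 -0.06] [601. 282. 369.] [[95, 154, 123, 361], [96, 262, 211, 214]]
[513. 509. 439.] [-0.18  0.89  0.42] [559. 282. 332.] [[102, 148, 116, 347], [104, 274, 187, 233]]
[584. 449. 476.] [0.28 0.67 0.69] [513. 278. 300.] [[109, 142, 110, 298], [112, 285, 159, 198]]
[639. 342. 443.] [0.69 0.27 0.67] [463. 272. 272.] [[116, 136, 106, 247], [119, 295, 129, 154]]
[639. 216. 348.] [ 0.9  -0.18  0.39] [409. 263. 248.] [[123, 129, 101, 195], [127, 305, 105, 120]]
[568. 111. 230.] [ 0.84 -0.55  0.  ] [354. 251. 230.] [[129, 122, 81, 145], [134, 314, 84, 104]]
[[-0.1, 0.2, 1.6, 1.2, 
[... 1087 characters left out ...]
39], [89, 282, 265, 254]]
[526. 361. 284.] [-0.18  0.57 -0.8 ] [571. 215. 489.] [[98, 125, 104, 332], [104, 320, 290, 197]]
[521. 424. 348.] [ 0.06  0.88 -0.47] [507. 199. 467.] [[112, 102, 81, 329], [116, 348, 282, 214]]
[538. 416. 398.] [ 0.38  0.91 -0.18] [441. 184. 443.] [[127, 100, 73, 272], [126, 368, 257, 219]]
[564. 417. 436.] [0.51 0.84 0.17] [433. 202. 394.] [[126, 98, 76, 242], [129, 359, 212, 207]]
[605. 365. 441.] [0.73 0.57 0.38] [419. 219. 345.] [[125, 100, 81, 209], [131, 349, 170, 170]]
[632. 271. 391.] [0.92 0.15 0.37] [398. 234. 297.] [[126, 106, 88, 178], [133, 337, 132, 133]]
[607. 161. 290.] [ 0.93 -0.33  0.15] [370. 246. 251.] [[128, 117, 88, 154], [134, 322, 98, 109]]
```

```bash
python3 - <<'E'
from path import *
q0=np.array(json.loads(open("log.txt").readlines()[-1])[0]); G=np.load("gp.npz")
Q=dense([q0,np.array([0.15,.25,1.7,1.6,1.0,2.1]),G["pre2"]],mr=.175); print(len(Q)); rows(q0,Q)
E
```

```text
32
[[np.float64(0.001), np.float64(0.0194), np.float64(-0.0289), np.float64(0.163), np.float64(-0.034), np.float64(0.051)], [np.float64(-0.003), np.float64(0.0476), np.float64(-0.0542), np.float64(0.332), np.float64(-0.073), np.float64(0.071)], [np.float64(-0.0109), np.float64(0.082), np.float64(-0.0736), np.float64(0.501), np.float64(-0.115), np.float64(0.06)], [np.float64(-0.0212), np.float64(0.12), np.float64(-0.0857), np.float64(0.666), np.float64(-0.158), np.float64(0.02)], [np.float64(-0.0323), np.float64(0.1588), np.float64(-0.0901), np.float64(0.823), np.float64(-0.2), np.float64(-0.044)]]
[[np.float64(-0.0106), np.float64(0.0375), np.float64(0.0027), np.float64(0.156), np.float64(-0.009), np.float64(-0.078)], [np.float64(-0.0196), np.float64(0.072), np.float64(0.0114), np.float64(0.304), np.float64(-0.008), np.float64(-0.172)], [np.float64(-0.0265), np.float64(0.1021), np.float64(0.0248), np.float64(0.442), np.float64(0.001), np.float64(-0.277)], [np.float64(-0.0308), np.float64(0.127), np.float64(0.0415), np.float64(0.572), np.float64(0.019), np.float64(-0.394)], [np.float6
[... 2071 characters left out ...]
0.0567), np.float64(-0.0405), np.float64(0.265), np.float64(0.114), np.float64(-0.167)], [np.float64(0.0016), np.float64(-0.0864), np.float64(-0.0663), np.float64(0.393), np.float64(0.165), np.float64(-0.262)], [np.float64(-0.0069), np.float64(-0.1162), np.float64(-0.0951), np.float64(0.517), np.float64(0.209), np.float64(-0.364)], [np.float64(-0.0202), np.float64(-0.1442), np.float64(-0.1249), np.float64(0.631), np.float64(0.245), np.float64(-0.47)]]
[[np.float64(-0.0176), np.float64(-0.0256), np.float64(-0.0296), np.float64(0.1), np.float64(0.038), np.float64(-0.109)], [np.float64(-0.0391), np.float64(-0.0487), np.float64(-0.0587), np.float64(0.189), np.float64(0.072), np.float64(-0.219)]]
```

Request:
carry_out:
  targets:
    - {"x":0.001,"y":0.019,"z":-0.029,"ax":0.163,"ay":-0.034,"az":0.051,"hand":1}
    - {"x":-0.003,"y":0.048,"z":-0.054,"ax":0.332,"ay":-0.073,"az":0.071,"hand":1}
    - {"x":-0.011,"y":0.082,"z":-0.074,"ax":0.501,"ay":-0.115,"az":0.06,"hand":1}
    - {"x":-0.021,"y":0.12,"z":-0.086,"ax":0.666,"ay":-0.158,"az":0.02,"hand":1}
    - {"x":-0.0323,"y":0.1588,"z":-0.0901,"ax":0.823,"ay":-0.2,"az":-0.044,"hand":1}

```text
time_s: 5.85
eef_pos: [550.5, 259.5, 266.6]
ee_rot: [0.029, -0.606, -0.07, 0.792]
force: [0.4, -0.1, -0.8]
grip_width: 1.001
```

Request:
carry_out:
  targets:
    - {"x":-0.011,"y":0.038,"z":0.003,"ax":0.156,"ay":-0.009,"az":-0.078,"hand":1}
    - {"x":-0.02,"y":0.072,"z":0.011,"ax":0.304,"ay":-0.008,"az":-0.172,"hand":1}
    - {"x":-0.027,"y":0.102,"z":0.025,"ax":0.442,"ay":0.001,"az":-0.277,"hand":1}
    - {"x":-0.031,"y":0.127,"z":0.042,"ax":0.572,"ay":0.019,"az":-0.394,"hand":1}
    - {"x":-0.0325,"y":0.1461,"z":0.06,"ax":0.691,"ay":0.043,"az":-0.518,"hand":1}

```text
time_s: 6.48
eef_pos: [518.4, 404.7, 327.5]
ee_rot: [0.43, -0.541, -0.176, 0.701]
force: [-0.2, 1.2, 0.0]
grip_width: 1.001
```

```bash
python3 log.py; python3 - <<'E'
from path import *
q0=np.array(json.loads(open("log.txt").readlines()[-2])[0]); G=np.load("gp.npz")
Q=dense([q0,np.array([0.15,.25,1.7,1.6,1.0,2.1]),G["pre2"]],mr=.175); print(Q[9].round(3))
E
```

```text
[0.158 0.409 1.373 0.94  1.363 1.921] [518.4 404.7 327.5] tool x,y: [[-0.044, 0.793, -0.608], [-0.412, -0.569, -0.712]] [-0.02 -0.29  0.57  1.12 -0.63  0.32]
[0.163 0.424 1.366 0.935 1.365 1.913]
```

Tracking matches the plan, so I continue.

Request:
carry_out:
  targets:
    - {"x":0.001,"y":0.013,"z":0.019,"ax":0.119,"ay":0.045,"az":-0.12,"hand":1}
    - {"x":0.003,"y":0.02,"z":0.037,"ax":0.232,"ay":0.097,"az":-0.243,"hand":1}
    - {"x":0.008,"y":0.022,"z":0.054,"ax":0.339,"ay":0.157,"az":-0.367,"hand":1}
    - {"x":0.013,"y":0.018,"z":0.067,"ax":0.441,"ay":0.224,"az":-0.493,"hand":1}
    - {"x":0.0183,"y":0.0088,"z":0.0774,"ax":0.537,"ay":0.297,"az":-0.619,"hand":1}

```text
time_s: 7.1
eef_pos: [536.6, 412.3, 404.3]
ee_rot: [0.766, -0.33, -0.119, 0.539]
force: [0.8, 0.1, 0.2]
grip_width: 0.999
```

Request:
carry_out:
  targets:
    - {"x":0.005,"y":0.006,"z":0.012,"ax":0.142,"ay":0.08,"az":-0.037,"hand":1}
    - {"x":0.011,"y":0.008,"z":0.023,"ax":0.284,"ay":0.159,"az":-0.075,"hand":1}
    - {"x":0.019,"y":0.005,"z":0.033,"ax":0.426,"ay":0.237,"az":-0.117,"hand":1}
    - {"x":0.029,"y":-0.001,"z":0.04,"ax":0.568,"ay":0.313,"az":-0.16,"hand":1}
    - {"x":0.0394,"y":-0.011,"z":0.0452,"ax":0.71,"ay":0.387,"az":-0.207,"hand":1}

```text
time_s: 7.72
eef_pos: [576.1, 401.1, 449.4]
ee_rot: [0.89, 0.052, -0.12, 0.438]
force: [-0.5, -0.1, 0.2]
grip_width: 1.002
```

Request:
carry_out:
  targets:
    - {"x":0.011,"y":-0.014,"z":0.002,"ax":0.141,"ay":0.074,"az":-0.051,"hand":1}
    - {"x":0.023,"y":-0.031,"z":0,"ax":0.282,"ay":0.145,"az":-0.107,"hand":1}
    - {"x":0.033,"y":-0.052,"z":-0.006,"ax":0.422,"ay":0.213,"az":-0.167,"hand":1}
    - {"x":0.043,"y":-0.075,"z":-0.015,"ax":0.562,"ay":0.276,"az":-0.233,"hand":1}
    - {"x":0.0498,"y":-0.1009,"z":-0.0295,"ax":0.702,"ay":0.335,"az":-0.304,"hand":1}

```text
time_s: 8.35
eef_pos: [625.6, 299.7, 419.5]
ee_rot: [0.879, 0.405, -0.123, 0.22]
force: [0.4, -0.3, -0.2]
grip_width: 0.999
```

Request:
carry_out:
  targets:
    - {"x":0.004,"y":-0.028,"z":-0.018,"ax":0.134,"ay":0.059,"az":-0.08,"hand":1}
    - {"x":0.005,"y":-0.057,"z":-0.041,"ax":0.265,"ay":0.114,"az":-0.167,"hand":1}
    - {"x":0.002,"y":-0.086,"z":-0.066,"ax":0.393,"ay":0.165,"az":-0.262,"hand":1}
    - {"x":-0.007,"y":-0.116,"z":-0.095,"ax":0.517,"ay":0.209,"az":-0.364,"hand":1}
    - {"x":-0.0202,"y":-0.1442,"z":-0.1249,"ax":0.631,"ay":0.245,"az":-0.47,"hand":1}

```text
time_s: 8.98
eef_pos: [604.7, 155.6, 293.7]
ee_rot: [0.746, 0.639, -0.168, -0.085]
force: [0.5, 0.3, -0.2]
grip_width: 0.999
```

Request:
carry_out:
  targets:
    - {"x":-0.018,"y":-0.026,"z":-0.03,"ax":0.1,"ay":0.038,"az":-0.109,"hand":1}
    - {"x":-0.0391,"y":-0.0487,"z":-0.0587,"ax":0.189,"ay":0.072,"az":-0.219,"hand":1}
    - {"x":-0.0391,"y":-0.0487,"z":-0.0587,"ax":0.189,"ay":0.072,"az":-0.219,"hand":1}

```text
time_s: 9.35
eef_pos: [566.2, 108.5, 235.1]
ee_rot: [0.676, 0.68, -0.2, -0.201]
force: [1.0, 0.3, 1.3]
grip_width: 1.002
```

```bash
python3 log.py; cat >> path.py <<'E'
def cur():
    return np.array(json.loads(open("log.txt").readlines()[-1])[0])
def fmt(q0,Q,hand=1):
    x0,R0_=fk(q0,p)
    for b in range(0,len(Q),5):
        L=[]
        for q in Q[b:b+5]:
            x,R=fk(q,p);v=Ro.from_matrix(R@R0_.T).as_rotvec();L.append([*(float(u) for u in ((x-x0)/1000).round(4)),*(float(u) for u in v.round(3))])
        x0=x0+np.array(L[-1][:3])*1000;R0_=Ro.from_rotvec(L[-1][3:]).as_matrix()@R0_
        print(L)
E
python3 - <<'E'
from path import *
q=cur();G=np.load("gp.npz");print((q-G["pre2"]).round(3),G["pre2"].round(3))
print(ik(S(-40,166,140),tool(1.1,1),p,G["pre"]))
print("to pre"); fmt(q,dense([q,G["pre"]],mt=50,mr=.18)); print("to g",S(-46,107,0)-S(-40,166,0))
from h import *
cv2.imwrite("pics/side3.png",cv2.resize(viewer.capture("side")[130:290,180:440],None,fx=3,fy=3))
E
```

```text
[0.339 0.516 2.01  4.153 1.208 2.635] [566.2 108.5 235.1] tool x,y: [[0.839, -0.544, -0.003], [0.0, -0.006, 1.0]] [-0.   -0.   -0.04 -0.08  0.   -0.01]
[-0.006 -0.019  0.01  -0.005 -0.013 -0.   ] [0.346 0.535 2.    4.158 1.221 2.635]
     message: `gtol` termination condition is satisfied.
     success: True
      status: 1
         fun: [-3.909e-12  2.932e-12 -5.741e-13  1.451e-13  3.581e-12
               -9.282e-13]
           x: [ 3.751e-01  8.088e-01  1.813e+00  4.346e+00  1.369e+00
                2.659e+00]
        cost: 1.8956389860818452e-23
         jac: [[-1.050e+00 -5.706e-01 ... -8.330e-01 -5.452e-06]
               [ 5.867e+00 -2.247e-01 ... -8.424e-01 -5.516e-06]
               ...
               [-1.000e+00 -2.649e-09 ...  4.640e-01  2.196e-11]
               [-5.777e-11  4.040e-01 ... -8.858e-01 -1.406e-10]]
        grad: [ 1.772e-11  4.684e-12  1.063e-11  4.793e-12  1.972e-12
               -1.451e-13]
  optimality: 5.875940130031141e-11
 active_mask: [0 0 0 0 0 0]
        nfev: 5
        njev: 5
to pre
[[0.013, -0.0007, -0.0429, 0.006, 0.001, -0.071], [0.0198, -0.0018, -0.0872, 0.004, 0.001, -0.139], [0.0207, -0.0034, -0.132, -0.006, 0.001, -0.204]]
to g [-23.65809179 -54.38101408   0.        ]
```

View pics/side3.png

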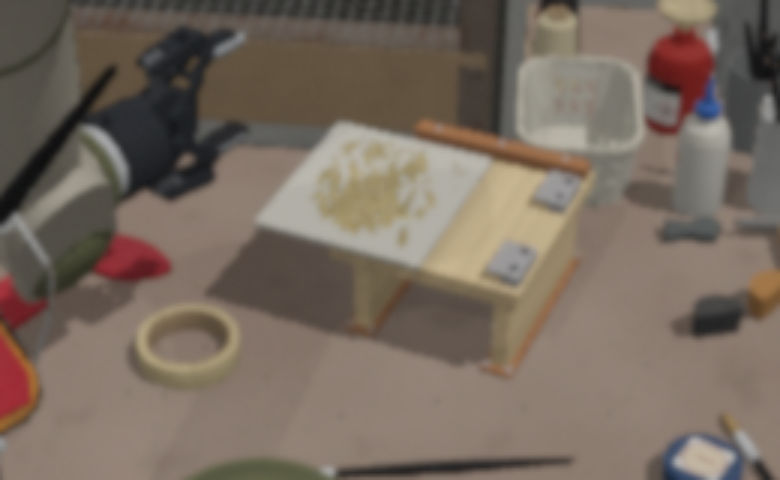

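The side view shows the board lying flat with most of its left third past the open edge, near-left corner at crop (258,220). The gripper is to its left, fingers stacked vertically, as planned.

Request:
carry_out:
  targets:
    - {"x":0.013,"y":-0.001,"z":-0.043,"ax":0.006,"ay":0.001,"az":-0.071,"hand":1}
    - {"x":0.0198,"y":-0.002,"z":-0.087,"ax":0.004,"ay":0.001,"az":-0.139,"hand":1}
    - {"x":0.0207,"y":-0.0034,"z":-0.132,"ax":-0.006,"ay":0.001,"az":-0.204,"hand":1}
    - {"x":0.0207,"y":-0.0034,"z":-0.132,"ax":-0.006,"ay":0.001,"az":-0.204,"hand":1}

```text
time_s: 9.9
eef_pos: [587.8, 105.8, 100.4]
ee_rot: [0.655, 0.653, -0.267, -0.269]
force: [-0.4, 0.3, 0.2]
grip_width: 1.001
```

```bash
python3 log.py; python3 - <<'E'
from path import *
from h import proj,ray,plane
q=cur();G=np.load("gp.npz"); fmt(q,dense([q,G["g"]],mt=20,mr=.18))
for c in((258,220),(338,122),(425,268)):
    X=plane("side",(180+c[0]/3,130+c[1]/3),106); print(c,((X-H)@ex).round(1),((X-H)@ey).round(1))
E
```

```text
[0.375 0.897 1.791 4.333 1.391 2.718] [587.8 105.8 100.4] tool x,y: [[0.713, -0.702, -0.001], [0.004, 0.002, 1.0]] [-0.   -0.12  0.02 -0.03 -0.   -0.01]
[[-0.0053, -0.0141, 0.0008, -0.001, -0.002, -0.001], [-0.0111, -0.0281, 0.0015, -0.001, -0.003, -0.002], [-0.0176, -0.0417, 0.0022, -0.0, -0.004, -0.002], [-0.0246, -0.0551, 0.0027, 0.002, -0.004, -0.002]]
(258, 220) -91.0 144.3
(338, 122) 84.4 148.4
(425, 268) -93.1 -19.2
```

Request:
carry_out:
  targets:
    - {"x":-0.005,"y":-0.014,"z":0,"ax":-0.001,"ay":-0.002,"az":0,"hand":1}
    - {"x":-0.011,"y":-0.028,"z":0,"ax":-0.001,"ay":-0.003,"az":0,"hand":1}
    - {"x":-0.0175,"y":-0.042,"z":0,"ax":0,"ay":-0.004,"az":0,"hand":1}
    - {"x":-0.0246,"y":-0.055,"z":0,"ax":0.002,"ay":-0.004,"az":0,"hand":1}
    - {"x":-0.0246,"y":-0.055,"z":0,"ax":0.002,"ay":-0.004,"az":0,"hand":1}

```text
time_s: 10.52
eef_pos: [562.4, 49.7, 103.0]
ee_rot: [0.653, 0.655, -0.27, -0.268]
force: [-0.4, -0.1, 0.6]
grip_width: 0.997
```

Request:
carry_out:
  targets:
    - {"x":0,"y":0,"z":0,"ax":0,"ay":0,"az":0,"hand":-0.5}
    - {"x":0,"y":0,"z":0,"ax":0,"ay":0,"az":0,"hand":-1}
    - {"x":0,"y":0,"z":0,"ax":0,"ay":0,"az":0,"hand":-1}
    - {"x":0,"y":0,"z":0,"ax":0,"ay":0,"az":0,"hand":-1}
    - {"x":0,"y":0,"z":0,"ax":0,"ay":0,"az":0,"hand":-1}
  grip_force: 80

```text
time_s: 11.15
eef_pos: [562.9, 50.9, 102.9]
ee_rot: [0.653, 0.655, -0.27, -0.267]
force: [-1.7, 0.4, 4.1]
grip_width: 0.056
```

```bash
python3 log.py; python3 - <<'E'
from path import *
q=cur()
x,R=fk(q,p); Rs=R
# lift waypoints
qs=[q]; 
for X in((-46,107,160),(-60,100,230),(-70,95,300)): qs.append(solve(S(*X),tool(1.1,1),qs[-1])); print(qs[-1].round(2))
L=qs[-1].copy(); Fl=L.copy(); Fl[5]-=np.pi; print("flip",Fl.round(2), clear(L))
pl2=solve(S(-100,-18,300),tool(np.pi-1.1,-1),np.array([-.95,.5,2.4,2.0,1.3,-.3])); print("above place",pl2.round(2),clear(pl2))
pl=solve(S(-100,-18,103),tool(np.pi-1.1,-1),pl2); print("place",pl.round(2),clear(pl))
# board corner heights along flip + traverse
def corners(qq):
    x,Rn=fk(qq,p); xg,Rg=fk(q,p)
    C=np.array([S(-4+a*90,65+b*80,103) for a in(-1,1) for b in(-1,1)])
    return (Rn@Rg.T@(C-xg).T).T+x
for a,b in((L,Fl),(Fl,pl2)):
    print([round(corners(a+(b-a)*t)[:,2].min()) for t in np.linspace(0,1,11)])
print(((corners(pl)-H)@np.c_[ex,ey]).round().tolist(),corners(pl)[:,2].round(1))
np.savez("fl.npz",L=L,Fl=Fl,pl2=pl2,pl=pl,qs=qs,q=q)
print(len(dense([L,Fl],mr=.175)),len(dense([Fl,pl2],mr=.17)))
E
```

```text
[0.279 0.856 1.938 4.226 1.406 2.84 ] [562.9  50.9 102.9] tool x,y: [[0.711, -0.703, 0.003], [-0.005, -0.001, 1.0]] [ 0.   -0.    0.    0.   -0.01  0.  ]
[0.28 0.71 1.96 4.25 1.35 2.73]
[0.28 0.53 2.01 4.28 1.29 2.6 ]
[0.29 0.36 2.01 4.34 1.23 2.44]
flip [ 0.29  0.36  2.01  4.34  1.23 -0.71] {'rod': [136, 97, 75, 136], 'shoe': [142, 352, 116, 117], 'post': [249, 376, 131, 142]}
above place [-0.9   0.    2.49  1.99  1.27  0.59] {'rod': [28, 114, 41, 280], 'shoe': [83, 388, 274, 310], 'post': [141, 405, 327, 349]}
place [-0.9   0.88  2.49  2.07  1.68 -0.2 ] {'rod': [137, 354, 311, 366], 'shoe': [102, 474, 334, 345], 'post': [141, 476, 351, 346]}
[299, 270, 244, 224, 211, 206, 211, 225, 246, 272, 299]
[299, 327, 350, 367, 378, 381, 377, 366, 349, 326, 299]
[[-148.0, 104.0], [-148.0, -56.0], [32.0, 104.0], [32.0, -56.0]] [102.4 102.8 103.3 103.7]
18 10
```

```bash
python3 - <<'E'
from path import *
D=np.load("fl.npz");L,Fl,pl,qs,q=[D[k] for k in("L","Fl","pl","qs","q")]
for z in(160,200,240):
    b=solve(S(-100,-18,z),tool(np.pi-1.1,-1),pl); print(z,b.round(2),[ (clear(Fl+(b-Fl)*t)["rod"][0],clear(Fl+(b-Fl)*t)["shoe"][0],clear(Fl+(b-Fl)*t)["rod"][2]) for t in np.linspace(0,1,9)])
b=solve(S(-100,-18,160),tool(np.pi-1.1,-1),pl); xs=[fk(Fl+(b-Fl)*t,p) for t in np.linspace(0,1,9)]
xg,Rg=fk(q,p);C=np.array([S(-4+a*90,65+c*80,103) for a in(-1,1) for c in(-1,1)])
for x,R in xs: K=(R@Rg.T@(C-xg).T).T+x; print(x.round(),K[:,2].min().round(),K[:,2].max().round(), ((K-H)@np.c_[ex,ey]).round().tolist())
print("lift");fmt(q,dense(list(qs),mt=45)); print("flip");fmt(L,dense([L,Fl],mr=.18)); print("trav"); fmt(Fl,dense([Fl,b],mr=.17)); np.save("b.npy",b)
E
```

```text
160 [-0.9   0.63  2.54  2.08  1.58 -0.02] [(136, 142, 75), (105, 110, 75), (72, 77, 85), (38, 45, 102), (3, 17, 124), (32, 21, 149), (65, 49, 176), (97, 76, 204), (126, 102, 231)]
200 [-0.9   0.44  2.55  2.07  1.49  0.14] [(136, 142, 75), (108, 112, 72), (79, 82, 76), (49, 52, 85), (18, 23, 98), (14, 17, 114), (45, 43, 132), (77, 71, 151), (107, 100, 169)]
240 [-0.9   0.25  2.54  2.05  1.4   0.31] [(136, 142, 75), (111, 114, 69), (86, 86, 68), (60, 57, 70), (34, 30, 75), (6, 14, 82), (22, 36, 91), (50, 65, 101), (79, 95, 110)]
[537.  46. 300.] 299.0 301.0 [[1.0, 206.0], [-129.0, 111.0], [107.0, 60.0], [-23.0, -34.0]]
[555.  -0. 306.] 294.0 329.0 [[28.0, 169.0], [-97.0, 69.0], [139.0, 30.0], [14.0, -69.0]]
[567. -35. 300.] 277.0 340.0 [[42.0, 142.0], [-75.0, 34.0], [162.0, 18.0], [44.0, -90.0]]
[573. -60. 283.] 249.0 333.0 [[43.0, 123.0], [-63.0, 5.0], [175.0, 17.0], [69.0, -102.0]]
[571. -77. 256.] 216.0 308.0 [[29.0, 110.0], [-60.0, -19.0], [175.0, 23.0], [86.0, -106.0]]
[559. -84. 225.] 184.0 271.0 [[1.0, 102.0], [-68.0, -38.0], [161.0, 36.0], [92.0, -104.0]]
[537. -82. 195.] 160.0
[... 1064 characters left out ...]
], [0.0, 0.0, -0.0, -0.496, 0.491, -0.0], [0.0, 0.0, -0.0, -0.621, 0.614, -0.0]]
[[0.0, 0.0, -0.0, -0.124, 0.122, -0.0], [0.0, 0.0, -0.0, -0.248, 0.245, -0.0], [0.0, -0.0, -0.0, -0.372, 0.368, -0.0]]
trav
[[0.0149, -0.0376, 0.0053, -0.132, -0.026, 0.031], [0.0266, -0.0687, 0.0037, -0.245, -0.034, 0.088], [0.0341, -0.093, -0.0057, -0.329, -0.028, 0.166], [0.0368, -0.1111, -0.0223, -0.381, -0.01, 0.261], [0.0339, -0.1235, -0.0445, -0.397, 0.012, 0.37]]
[[-0.0092, -0.0065, -0.0254, 0.014, 0.046, 0.11], [-0.0247, -0.0068, -0.0509, 0.062, 0.093, 0.223], [-0.0458, -0.0011, -0.0731, 0.141, 0.133, 0.339], [-0.0709, 0.0103, -0.0886, 0.246, 0.16, 0.453], [-0.0968, 0.025, -0.0955, 0.362, 0.171, 0.559]]
```

Request:
carry_out:
  targets:
    - {"x":0.0005,"y":0,"z":0.025,"ax":0,"ay":0.002,"az":0,"hand":-1}
    - {"x":0,"y":0,"z":0.057,"ax":0,"ay":0.004,"az":0,"hand":-1}
    - {"x":-0.0064,"y":-0.001,"z":0.092,"ax":0,"ay":0.005,"az":0,"hand":-1}
    - {"x":-0.0154,"y":-0.003,"z":0.127,"ax":-0.001,"ay":0.005,"az":0,"hand":-1}
    - {"x":-0.0264,"y":-0.0044,"z":0.197,"ax":-0.001,"ay":0.005,"az":0,"hand":-1}
  grip_force: 100

```text
time_s: 11.78
eef_pos: [537.2, 46.4, 290.0]
ee_rot: [0.655, 0.653, -0.266, -0.271]
force: [1.3, 0.6, -1.2]
grip_width: 0.058
```

Request:
carry_out:
  targets:
    - {"x":0,"y":0,"z":0,"ax":-0.06,"ay":0.06,"az":0,"hand":-1}
    - {"x":0,"y":0,"z":0,"ax":-0.18,"ay":0.178,"az":0,"hand":-1}
    - {"x":0,"y":0,"z":0,"ax":-0.3,"ay":0.297,"az":0,"hand":-1}
    - {"x":0,"y":0,"z":0,"ax":-0.42,"ay":0.415,"az":0,"hand":-1}
    - {"x":0,"y":0,"z":0,"ax":-0.54,"ay":0.534,"az":0,"hand":-1}

```text
time_s: 12.4
eef_pos: [537.5, 46.6, 290.1]
ee_rot: [0.851, 0.363, -0.148, -0.351]
force: [0.5, -0.9, -1.5]
grip_width: 0.058
```

```bash
python3 log.py; python3 -c "
from rig import ctrl;s=ctrl.sense();print(s['force'],s['wrist_torque'],s['grip_width'],s['time_s'])"
```

```text
[0.287 0.382 2.011 4.331 1.234 1.692] [537.5  46.6 290.1] tool x,y: [[0.71, -0.704, -0.003], [0.49, 0.491, 0.721]] [-0.    0.   -0.    0.   -0.   -1.34]
[ 0.5305852  -0.87868473 -1.53080721] [0.66436659 0.67638916 0.02384804] 0.05770250702338603 12.4
```

Request:
carry_out:
  targets:
    - {"x":0,"y":0,"z":0,"ax":-0.127,"ay":0.126,"az":0,"hand":-1}
    - {"x":0,"y":0,"z":0,"ax":-0.254,"ay":0.252,"az":0,"hand":-1}
    - {"x":0,"y":0,"z":0,"ax":-0.381,"ay":0.378,"az":0,"hand":-1}
    - {"x":0,"y":0,"z":0,"ax":-0.508,"ay":0.504,"az":0,"hand":-1}
    - {"x":0,"y":0,"z":0,"ax":-0.635,"ay":0.63,"az":0,"hand":-1}

```text
time_s: 13.02
eef_pos: [537.5, 46.6, 290.1]
ee_rot: [0.924, -0.041, 0.019, -0.381]
force: [-0.2, 0.4, -2.3]
grip_width: 0.058
```

Request:
carry_out:
  targets:
    - {"x":0,"y":0,"z":0,"ax":-0.127,"ay":0.126,"az":0,"hand":-1}
    - {"x":0,"y":0,"z":0,"ax":-0.254,"ay":0.252,"az":0,"hand":-1}
    - {"x":0,"y":0,"z":0,"ax":-0.381,"ay":0.378,"az":0,"hand":-1}
    - {"x":0,"y":0,"z":0,"ax":-0.508,"ay":0.504,"az":0,"hand":-1}
    - {"x":0,"y":0,"z":0,"ax":-0.635,"ay":0.63,"az":0,"hand":-1}

```text
time_s: 13.65
eef_pos: [537.5, 46.6, 290.1]
ee_rot: [0.815, -0.437, 0.181, -0.336]
force: [-0.1, 0.7, -1.7]
grip_width: 0.053
```

Request:
carry_out:
  targets:
    - {"x":0,"y":0,"z":0,"ax":-0.127,"ay":0.126,"az":0,"hand":-1}
    - {"x":0,"y":0,"z":0,"ax":-0.254,"ay":0.252,"az":0,"hand":-1}
    - {"x":0,"y":0,"z":0,"ax":-0.381,"ay":0.378,"az":0,"hand":-1}
    - {"x":0,"y":0,"z":0,"ax":-0.381,"ay":0.378,"az":0,"hand":-1}

```text
time_s: 14.15
eef_pos: [537.5, 46.6, 290.3]
ee_rot: [0.672, -0.635, 0.262, -0.277]
force: [-0.2, -0.6, -2.4]
grip_width: 0.054
```

```bash
python3 log.py; python3 - <<'E'
from path import *
q=cur(); b=np.load("b.npy"); print(b.round(3)); fmt(q,dense([q,b],mr=.16))
E
```

```text
[ 0.287  0.383  2.01   4.331  1.237 -0.627] [537.5  46.6 290.3] tool x,y: [[0.709, -0.705, -0.001], [0.04, 0.041, -0.998]] [ 0.   -0.   -0.   -0.    0.    0.08]
[-0.903  0.627  2.535  2.077  1.581 -0.018]
[[0.0151, -0.0374, 0.006, -0.133, -0.022, 0.035], [0.0267, -0.0685, 0.0051, -0.248, -0.026, 0.094], [0.0341, -0.0927, -0.0035, -0.335, -0.016, 0.172], [0.0364, -0.1108, -0.0193, -0.39, 0.004, 0.268], [0.0331, -0.1231, -0.0405, -0.41, 0.028, 0.376]]
[[-0.0096, -0.0064, -0.0242, 0.009, 0.047, 0.109], [-0.0254, -0.0067, -0.0484, 0.051, 0.093, 0.221], [-0.0468, -0.0009, -0.0694, 0.123, 0.132, 0.336], [-0.0715, 0.0102, -0.0837, 0.217, 0.158, 0.447], [-0.0971, 0.0245, -0.0898, 0.323, 0.168, 0.551]]
```

Request:
carry_out:
  targets:
    - {"x":0.015,"y":-0.037,"z":0.006,"ax":-0.133,"ay":-0.022,"az":0.035,"hand":-1}
    - {"x":0.027,"y":-0.0685,"z":0.005,"ax":-0.248,"ay":-0.026,"az":0.094,"hand":-1}
    - {"x":0.034,"y":-0.093,"z":-0.0035,"ax":-0.335,"ay":-0.016,"az":0.172,"hand":-1}
    - {"x":0.036,"y":-0.111,"z":-0.019,"ax":-0.39,"ay":0.004,"az":0.268,"hand":-1}
    - {"x":0.0331,"y":-0.1231,"z":-0.0405,"ax":-0.41,"ay":0.028,"az":0.376,"hand":-1}

```text
time_s: 14.78
eef_pos: [570.8, -77.0, 249.5]
ee_rot: [-0.567, 0.798, -0.086, 0.185]
force: [0.9, -1.0, -1.9]
grip_width: 0.058
```

Request:
carry_out:
  targets:
    - {"x":-0.01,"y":-0.006,"z":-0.024,"ax":0.009,"ay":0.047,"az":0.109,"hand":-1}
    - {"x":-0.025,"y":-0.007,"z":-0.048,"ax":0.051,"ay":0.093,"az":0.221,"hand":-1}
    - {"x":-0.047,"y":-0.001,"z":-0.069,"ax":0.123,"ay":0.132,"az":0.336,"hand":-1}
    - {"x":-0.0715,"y":0.01,"z":-0.084,"ax":0.217,"ay":0.158,"az":0.447,"hand":-1}
    - {"x":-0.0971,"y":0.0245,"z":-0.0898,"ax":0.323,"ay":0.168,"az":0.551,"hand":-1}

```text
time_s: 15.4
eef_pos: [473.0, -51.9, 160.2]
ee_rot: [0.707, -0.702, -0.058, 0.058]
force: [0.3, 0.4, -3.7]
grip_width: 0.055
```

Request:
carry_out:
  targets:
    - {"x":0,"y":0,"z":0,"ax":0,"ay":0,"az":0,"hand":-1}

```text
time_s: 15.52
eef_pos: [473.2, -53.2, 160.1]
ee_rot: [0.706, -0.703, -0.056, 0.056]
force: [0.3, -0.1, -2.1]
grip_width: 0.057
```

```bash
python3 log.py; python3 - <<'E'
from path import *
from h import *
q=cur(); D=np.load("fl.npz"); print((q-np.load("b.npy")).round(3)); 
x,R=fk(q,p); T=tool(np.pi-1.1,-1); print("rot err",Ro.from_matrix(T@R.T).as_rotvec().round(3),"tcp stand",((x-H)@ex).round(1),((x-H)@ey).round(1),x[2])
xg,Rg=fk(D["q"],p);C=np.array([S(-4+a*90,65+b*80,103) for a,b in((-1,-1),(-1,1),(1,1),(1,-1))])
K=(R@Rg.T@(C-xg).T).T+x
im=viewer.capture("side"); im2=viewer.capture("scene")
a=cv2.resize(im[130:290,230:430],None,fx=2,fy=2); 
cv2.imwrite("pics/c4.png",np.hstack([cv2.resize(im[140:290,240:420],None,fx=2.6,fy=2.6),cv2.resize(im2[140:290,225:345],None,fx=2.6,fy=2.6)]))
for k in K: print(k.round(), ((proj("side",k)-[240,140])*2.6).round())
E
```

```text
[-0.906  0.627  2.536  2.076  1.581 -0.014] [473.2 -53.2 160.1] tool x,y: [[0.987, 0.158, 0.0], [-0.001, 0.005, -1.0]] [ 0.06 -0.02 -0.04  0.1  -0.01 -0.04]
[-0.003 -0.     0.001 -0.     0.     0.004]
rot err [-0.005 -0.001  0.003] tcp stand -100.0 -19.3 160.08871813775517
[465.  78. 160.] [ 76. 162.]
[416. -74. 160.] [228. 204.]
[ 587. -130.  160.] [296. 105.]
[637.  23. 161.] [154.  70.]
```

View pics/c4.png

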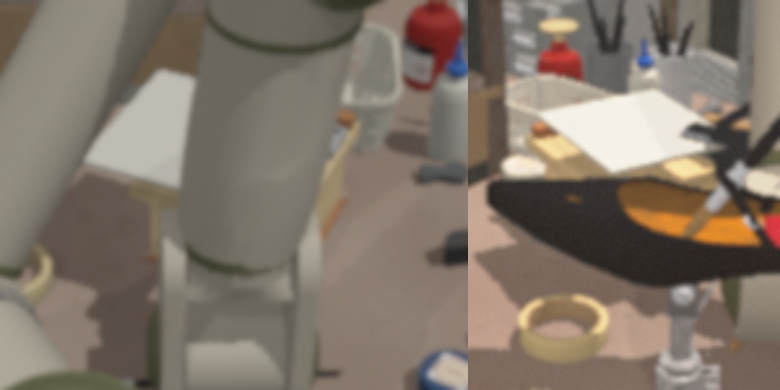

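Two views used 10 so far. The clean white face is up, level, above the deck; its corners in the side crop at (85,162) and (162,70) put it about 5 mm to -y of the prediction. I'll correct by +6 mm while lowering.

Request:
carry_out:
  targets:
    - {"x":0.001,"y":0.003,"z":-0.015,"ax":-0.003,"ay":0,"az":0.002,"hand":-1}
    - {"x":0.002,"y":0.006,"z":-0.032,"ax":-0.005,"ay":0,"az":0.003,"hand":-1}
    - {"x":0.002,"y":0.006,"z":-0.046,"ax":-0.005,"ay":0,"az":0.003,"hand":-1}
    - {"x":0.002,"y":0.006,"z":-0.051,"ax":-0.005,"ay":0,"az":0.003,"hand":-1}
    - {"x":0.002,"y":0.006,"z":-0.053,"ax":-0.005,"ay":0,"az":0.003,"hand":-1}

```text
time_s: 16.25
eef_pos: [476.0, -45.8, 107.7]
ee_rot: [-0.702, 0.707, 0.059, -0.058]
force: [-0.1, -1.0, -2.9]
grip_width: 0.056
```

Request:
carry_out:
  targets:
    - {"x":0,"y":0,"z":-0.001,"ax":0,"ay":0,"az":0,"hand":-1}
    - {"x":0,"y":0,"z":-0.002,"ax":0,"ay":0,"az":0,"hand":-1}

```text
time_s: 16.5
eef_pos: [475.8, -46.1, 105.9]
ee_rot: [-0.702, 0.707, 0.059, -0.057]
force: [0.3, 1.0, -2.5]
grip_width: 0.052
```

Request:
carry_out:
  targets:
    - {"x":0,"y":0,"z":-0.001,"ax":0.003,"ay":0,"az":0,"hand":-1}
    - {"x":0,"y":0,"z":-0.002,"ax":0.003,"ay":0,"az":0,"hand":-1}
    - {"x":0,"y":0,"z":-0.002,"ax":0.003,"ay":0,"az":0,"hand":-1}

```text
time_s: 16.88
eef_pos: [475.7, -46.1, 103.6]
ee_rot: [-0.704, 0.706, 0.059, -0.058]
force: [0.7, 0.4, -1.6]
grip_width: 0.056
```

```bash
python3 log.py
```

```text
[-0.879  0.877  2.49   2.087  1.685 -0.199] [475.7 -46.1 103.6] tool x,y: [[0.987, 0.164, 0.001], [0.002, -0.003, -1.0]] [ 0. -0.  0.  0. -0.  0.]
```

Request:
carry_out:
  targets:
    - {"x":0,"y":0,"z":-0.0006,"ax":0.002,"ay":0,"az":0,"hand":-1}
    - {"x":0,"y":0,"z":-0.001,"ax":0.002,"ay":0,"az":0,"hand":-1}
    - {"x":0,"y":0,"z":-0.001,"ax":0.002,"ay":0,"az":0,"hand":-1}

```text
time_s: 17.25
eef_pos: [475.7, -46.1, 103.0]
ee_rot: [-0.704, 0.705, 0.059, -0.057]
force: [-1.0, -0.1, 2.9]
grip_width: 0.053
```

Request:
carry_out:
  targets:
    - {"x":0,"y":0,"z":0,"ax":0,"ay":0,"az":0,"hand":-0.7}
    - {"x":0,"y":0,"z":0,"ax":0,"ay":0,"az":0,"hand":0}
    - {"x":0,"y":0,"z":0,"ax":0,"ay":0,"az":0,"hand":1}
    - {"x":0,"y":0,"z":0,"ax":0,"ay":0,"az":0,"hand":1}

```text
time_s: 17.75
eef_pos: [475.7, -46.0, 102.6]
ee_rot: [-0.704, 0.705, 0.059, -0.058]
force: [-0.1, 0.2, -0.4]
grip_width: 0.779
```

```bash
python3 log.py; python3 - <<'E'
from path import *
q=cur();
for X,d in(((-104,-50,103),2.04),((-108,-95,103),2.04),((-108,-95,103),2.3),((-115,-100,220),2.3),((-115,-100,300),2.3)):
    r=ik(S(*X),tool(d,-1),p,q);print(X,d,r.cost<1e-6,r.x.round(2),clear(r.x)["rod"])
E
```

```text
[-0.879  0.881  2.489  2.087  1.687 -0.2  ] [475.7 -46.  102.6] tool x,y: [[0.986, 0.164, 0.001], [0.002, -0.001, -1.0]] [-0.  0. -0.  0. -0. -0.]
(-104, -50, 103) 2.04 True [-1.03  0.88  2.49  1.94  1.65 -0.21] [152, 369, 328, 389]
(-108, -95, 103) 2.04 True [-1.19  0.86  2.46  1.79  1.61 -0.18] [173, 382, 342, 423]
(-108, -95, 103) 2.3 True [-1.21  0.82  2.31  1.51  1.57  0.01] [176, 371, 332, 450]
(-115, -100, 220) 2.3 True [-1.24  0.41  2.36  1.49  1.6   0.37] [171, 239, 200, 411]
(-115, -100, 300) 2.3 True [-1.24  0.15  2.32  1.5   1.63  0.67] [127, 160, 121, 387]
```

```bash
cat >> path.py <<'E'
def down(yawoff=0):
    Y=Ro.from_rotvec([0,0,yawoff]).apply(ey); X=np.array([0,0,-1.]); return np.c_[X,Y,np.cross(X,Y)]
E
python3 - <<'E'
from path import *
q=cur()
a=solve(S(-104,-55,103),tool(2.04,-1),q);b=solve(S(-110,-100,103),tool(2.15,-1),a); c=solve(S(-130,-110,220),tool(2.2,-1),b)
for o in(0,np.pi,-np.pi/2,np.pi/2):
    r=ik(S(-170,25,200),down(o),p,[-.2,.1,1.6,0,1.4,.5]); print(o,r.cost,r.x.round(2))
    if r.cost<1e-6:
        Q=dense([c,r.x]); print(len(Q),[(fk(u,p)[0].round().tolist(),fk(u,p,True)[2][4].round().tolist()) for u in Q[::5]])
np.savez("rt.npz",b=b,c=c)
fmt(q,[q+(a-q)*.5,a,a+(b-a)*.5,b]); fmt(b,dense([b,c],mt=55))
E
```

```text
0 5.882414312423289e-20 [-0.26  0.11  1.84 -0.    1.19 -1.52]
25 [([420.0, -108.0, 215.0], [187.0, -212.0, 225.0]), ([410.0, -20.0, 185.0], [251.0, -206.0, 258.0]), ([384.0, 24.0, 158.0], [314.0, -177.0, 300.0]), ([371.0, 29.0, 146.0], [369.0, -125.0, 349.0]), ([386.0, 16.0, 161.0], [406.0, -56.0, 406.0])]
3.141592653589793 2.239577374930497e-28 [-0.26  0.11  1.84  0.    1.19  1.62]
14 [([421.0, -99.0, 213.0], [192.0, -213.0, 228.0]), ([392.0, 15.0, 166.0], [295.0, -188.0, 285.0]), ([376.0, 22.0, 151.0], [393.0, -87.0, 381.0])]
-1.5707963267948966 7.0434084789850776e-31 [-0.26  0.11  1.84 -0.    1.19  0.05]
18 [([420.0, -102.0, 213.0], [191.0, -212.0, 227.0]), ([400.0, 3.0, 173.0], [277.0, -197.0, 274.0]), ([372.0, 30.0, 147.0], [359.0, -138.0, 339.0]), ([394.0, 13.0, 170.0], [412.0, -38.0, 419.0])]
1.5707963267948966 0.02269487144031859 [-0.36  0.07  1.89  0.17  1.17  2.88]
[[-0.0077, -0.0204, 0.0002, 0.001, 0.001, -0.002], [-0.0172, -0.0401, 0.0004, 0.001, 0.002, -0.004], [-0.0244, -0.0603, 0.0018, 0.006, -0.006, 0.051], [-0.0366, -0.0811, 0.0004, 0.001, 0.002, 0.106]]
[[-0.0053, -0.0072, 0.043, 0.003, -0.012, 0.016], [-0.0129, -0.0081, 0.0823, 0.003, -0.012, 0.034], [-0.0221, -0.0034, 0.117, 0.0, -0.0, 0.05]]
```

Request:
carry_out:
  targets:
    - {"x":-0.008,"y":-0.02,"z":0.001,"ax":0.001,"ay":0.001,"az":-0.002,"hand":1}
    - {"x":-0.017,"y":-0.04,"z":0.001,"ax":0.001,"ay":0.002,"az":-0.004,"hand":1}
    - {"x":-0.025,"y":-0.06,"z":0.001,"ax":0.001,"ay":0.002,"az":0.051,"hand":1}
    - {"x":-0.0366,"y":-0.081,"z":0.001,"ax":0.001,"ay":0.002,"az":0.106,"hand":1}

```text
time_s: 18.25
eef_pos: [438.6, -127.6, 103.5]
ee_rot: [0.701, -0.7, -0.096, 0.096]
force: [0.6, 0.1, 0.9]
grip_width: 1.001
```

Request:
carry_out:
  targets:
    - {"x":-0.005,"y":-0.007,"z":0.043,"ax":0.003,"ay":-0.012,"az":0.016,"hand":1}
    - {"x":-0.013,"y":-0.008,"z":0.082,"ax":0.003,"ay":-0.012,"az":0.034,"hand":0}
    - {"x":-0.022,"y":-0.003,"z":0.125,"ax":0,"ay":0,"az":0.05,"hand":-1}
    - {"x":-0.022,"y":-0.003,"z":0.155,"ax":0,"ay":0,"az":0.05,"hand":-1}
    - {"x":-0.022,"y":-0.003,"z":0.155,"ax":0,"ay":0,"az":0.05,"hand":-1}

```text
time_s: 18.88
eef_pos: [417.0, -129.8, 259.8]
ee_rot: [-0.696, 0.7, 0.113, -0.113]
force: [-0.4, -0.4, 0.6]
grip_width: 0.142
```

```bash
python3 log.py; python3 - <<'E'
from path import *
q=cur(); t=solve(S(-185,25,230),down(np.pi),[-.26,.1,1.84,0,1.19,1.62]); Q=dense([q,t],mr=.17); print(len(Q),t.round(3),[fk(u,p)[0].round().tolist() for u in Q[::3]]); fmt(q,Q)
E
```

```text
[-1.317  0.221  2.434  1.512  1.601  0.481] [ 417.  -129.8  259.8] tool x,y: [[0.949, 0.315, -0.001], [0.001, -0.005, -1.0]] [-0.    0.09  0.01 -0.01 -0.01 -0.06]
13 [-0.254  0.047  1.823 -0.     1.272  1.626] [[421.0, -97.0, 251.0], [410.0, -14.0, 219.0], [381.0, 29.0, 189.0], [371.0, 28.0, 185.0], [406.0, 15.0, 230.0]]
[[0.004, 0.0329, -0.0091, -0.001, 0.078, 0.142], [0.0037, 0.0638, -0.0192, -0.014, 0.165, 0.278], [-0.0004, 0.0918, -0.03, -0.039, 0.261, 0.406], [-0.0075, 0.1159, -0.0412, -0.078, 0.365, 0.524], [-0.0166, 0.1353, -0.052, -0.133, 0.474, 0.63]]
[[-0.0099, 0.0143, -0.01, -0.08, 0.096, 0.104], [-0.0192, 0.0233, -0.0184, -0.178, 0.185, 0.196], [-0.0265, 0.027, -0.024, -0.295, 0.264, 0.275], [-0.0302, 0.0263, -0.026, -0.429, 0.33, 0.337], [-0.0293, 0.0224, -0.0233, -0.578, 0.379, 0.381]]
[[0.0063, -0.0055, 0.0085, -0.153, 0.009, 0.051], [0.0181, -0.0105, 0.0235, -0.309, -0.009, 0.09], [0.0345, -0.0131, 0.0455, -0.461, -0.055, 0.117]]
```

Request:
carry_out:
  targets:
    - {"x":0.004,"y":0.033,"z":-0.009,"ax":-0.001,"ay":0.078,"az":0.142,"hand":-1}
    - {"x":0.004,"y":0.064,"z":-0.019,"ax":-0.014,"ay":0.165,"az":0.278,"hand":-1}
    - {"x":0,"y":0.092,"z":-0.03,"ax":-0.039,"ay":0.261,"az":0.406,"hand":-1}
    - {"x":-0.0075,"y":0.116,"z":-0.041,"ax":-0.078,"ay":0.365,"az":0.524,"hand":-1}
    - {"x":-0.0166,"y":0.1353,"z":-0.052,"ax":-0.133,"ay":0.474,"az":0.63,"hand":-1}

```text
time_s: 19.5
eef_pos: [399.9, 6.0, 205.3]
ee_rot: [-0.589, 0.626, 0.149, -0.489]
force: [-0.8, -0.3, -0.6]
grip_width: -0.001
```

Request:
carry_out:
  targets:
    - {"x":-0.01,"y":0.014,"z":-0.01,"ax":-0.08,"ay":0.096,"az":0.104,"hand":-1}
    - {"x":-0.019,"y":0.023,"z":-0.018,"ax":-0.178,"ay":0.185,"az":0.196,"hand":-1}
    - {"x":-0.0265,"y":0.027,"z":-0.024,"ax":-0.295,"ay":0.264,"az":0.275,"hand":-1}
    - {"x":-0.03,"y":0.026,"z":-0.026,"ax":-0.429,"ay":0.33,"az":0.337,"hand":-1}
    - {"x":-0.0293,"y":0.0224,"z":-0.0233,"ax":-0.578,"ay":0.379,"az":0.381,"hand":-1}

```text
time_s: 20.12
eef_pos: [370.9, 27.7, 182.1]
ee_rot: [0.303, -0.627, -0.008, 0.718]
force: [0.1, -0.5, 0.2]
grip_width: -0.002
```

Request:
carry_out:
  targets:
    - {"x":0.0063,"y":-0.0055,"z":0.0085,"ax":-0.153,"ay":0.009,"az":0.051,"hand":-1}
    - {"x":0.018,"y":-0.0105,"z":0.0235,"ax":-0.309,"ay":-0.009,"az":0.09,"hand":-1}
    - {"x":0.0345,"y":-0.013,"z":0.0455,"ax":-0.461,"ay":-0.055,"az":0.117,"hand":-1}
    - {"x":0.0345,"y":-0.013,"z":0.0455,"ax":-0.461,"ay":-0.055,"az":0.117,"hand":-1}

```text
time_s: 20.62
eef_pos: [406.1, 15.9, 228.5]
ee_rot: [0.109, -0.698, 0.109, 0.699]
force: [-0.5, -0.2, -0.5]
grip_width: -0.001
```

```bash
python3 log.py; python3 - <<'E'
from path import *
from h import *
q=cur(); x,R=fk(q,p); print("rot err",Ro.from_matrix(down(np.pi)@R.T).as_rotvec().round(3),"stand",((x-H)@ex).round(1),((x-H)@ey).round(1))
i=viewer.camera_info("wrist"); im=viewer.capture("wrist"); np.save("w5.npy",i,allow_pickle=True)
cv2.imwrite("pics/w5.png",im)
E
```

```text
[-2.520e-01  5.000e-02  1.824e+00  1.000e-03  1.269e+00  1.628e+00] [406.1  15.9 228.5] tool x,y: [[-0.001, 0.001, -1.0], [-0.305, -0.952, -0.001]] [-0.06  0.02  0.06  0.05  0.02 -0.04]
rot err [-0.001 -0.001  0.001] stand -185.0 26.2
```

View pics/w5.png

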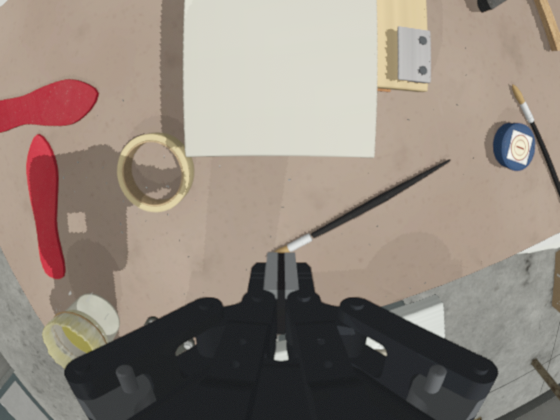

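The clean board lies well aligned: near corners at (186,157) and (375,157), near cleat at (398–431, 28–81), right of the board's edge. That's 11 pictures viewed.

```bash
python3 - <<'E'
from path import *
from h import *
i=np.load("w5.npy",allow_pickle=True).item()
for nm,c,z in(("nearleft",(186,157),106),("nearright",(375,157),106),("right edge up",(376,80),106),("left edge up",(185,80),106),("cleat lip near",(397.5,82),112.5),("lip",(397.5,28),112.5)):
    X=plane("wrist",c,z,i); print(nm,((X-H)@ex).round(1),((X-H)@ey).round(1))
E
```

```text
nearleft -148.1 106.6
nearright -148.3 -52.9
right edge up -83.4 -51.5
left edge up -83.2 105.1
cleat lip near -84.2 -68.2
lip -37.9 -68.4
```

Request:
carry_out:
  targets:
    - {"x":0,"y":0,"z":-0.05,"ax":0,"ay":0,"az":0,"hand":-1}
    - {"x":0.005,"y":-0.001,"z":-0.1,"ax":0,"ay":0,"az":0,"hand":-1}
    - {"x":0.01,"y":-0.003,"z":-0.13,"ax":0,"ay":0,"az":0,"hand":-1}
    - {"x":0.0145,"y":-0.004,"z":-0.13,"ax":0,"ay":0,"az":0,"hand":-1}
    - {"x":0.0145,"y":-0.004,"z":-0.13,"ax":0,"ay":0,"az":0,"hand":-1}

```text
time_s: 21.3
eef_pos: [420.4, 10.2, 99.2]
ee_rot: [0.112, -0.698, 0.111, 0.699]
force: [0.9, -0.0, 0.0]
grip_width: 0.001
```

Request:
carry_out:
  targets:
    - {"x":0.01,"y":-0.003,"z":0,"ax":0,"ay":0,"az":0,"hand":-1}
    - {"x":0.0209,"y":-0.0067,"z":0,"ax":0,"ay":0,"az":0,"hand":-1}
    - {"x":0.0315,"y":-0.01,"z":0,"ax":0,"ay":0,"az":0,"hand":-1}
    - {"x":0.042,"y":-0.0134,"z":0,"ax":0,"ay":0,"az":0,"hand":-1}
    - {"x":0.0524,"y":-0.0167,"z":0,"ax":0,"ay":0,"az":0,"hand":-1}

```text
time_s: 21.92
eef_pos: [473.3, -6.2, 98.8]
ee_rot: [0.111, -0.698, 0.11, 0.698]
force: [-1.5, 0.5, 0.9]
grip_width: 0.001
```

Request:
carry_out:
  targets:
    - {"x":0.0038,"y":-0.0012,"z":0,"ax":0,"ay":0,"az":0,"hand":-1}
    - {"x":0.0076,"y":-0.0024,"z":0,"ax":0,"ay":0,"az":0,"hand":-1}
    - {"x":0.0086,"y":-0.0027,"z":0,"ax":0,"ay":0,"az":0,"hand":-1}

```text
time_s: 22.3
eef_pos: [481.2, -8.7, 98.7]
ee_rot: [0.111, -0.698, 0.11, 0.699]
force: [-0.7, 0.1, -0.2]
grip_width: -0.003
```

Request:
carry_out:
  targets:
    - {"x":0.001,"y":-0.0003,"z":0,"ax":0,"ay":0,"az":0,"hand":-1}
    - {"x":0.0019,"y":-0.0006,"z":0,"ax":0,"ay":0,"az":0,"hand":-1}

```text
time_s: 22.55
eef_pos: [483.1, -9.3, 98.8]
ee_rot: [0.111, -0.698, 0.11, 0.698]
force: [-0.4, 0.1, -1.7]
grip_width: 0.003
```

Request:
carry_out:
  targets:
    - {"x":0.0007,"y":-0.0002,"z":0,"ax":0,"ay":0,"az":0,"hand":-1}
    - {"x":0.001,"y":-0.0003,"z":0,"ax":0,"ay":0,"az":0,"hand":-1}

```text
time_s: 22.8
eef_pos: [484.1, -9.6, 98.8]
ee_rot: [0.111, -0.698, 0.11, 0.698]
force: [-0.3, 0.5, -0.4]
grip_width: -0.001
```

Request:
carry_out:
  targets:
    - {"x":0,"y":0,"z":0.003,"ax":0,"ay":0,"az":0,"hand":-1}
    - {"x":0.001,"y":-0.0003,"z":0.003,"ax":0,"ay":0,"az":0,"hand":-1}
    - {"x":0.0015,"y":-0.0005,"z":0.003,"ax":0,"ay":0,"az":0,"hand":-1}

```text
time_s: 23.18
eef_pos: [485.6, -10.1, 101.9]
ee_rot: [0.111, -0.698, 0.11, 0.698]
force: [0.2, 1.4, 1.0]
grip_width: -0.002
```

Request:
carry_out:
  targets:
    - {"x":0.0007,"y":-0.0002,"z":0,"ax":0,"ay":0,"az":0,"hand":-1}
    - {"x":0.001,"y":-0.0003,"z":0,"ax":0,"ay":0,"az":0,"hand":-1}

```text
time_s: 23.42
eef_pos: [486.1, -10.3, 101.7]
ee_rot: [0.111, -0.698, 0.11, 0.699]
force: [-3.6, 1.1, 3.1]
grip_width: 0.0
```

Request:
carry_out:
  targets:
    - {"x":-0.008,"y":0.0026,"z":0,"ax":0,"ay":0,"az":0,"hand":-1}
    - {"x":-0.008,"y":0.0026,"z":0.05,"ax":0,"ay":0,"az":0,"hand":-1}
    - {"x":0.033,"y":0.03,"z":0.07,"ax":0,"ay":0,"az":0,"hand":-1}
    - {"x":0.075,"y":0.055,"z":0.07,"ax":0,"ay":0,"az":0,"hand":-1}
    - {"x":0.115,"y":0.08,"z":0.07,"ax":0,"ay":0,"az":0,"hand":-1}

```text
time_s: 24.05
eef_pos: [602.8, 70.5, 172.2]
ee_rot: [-0.111, 0.699, -0.11, -0.698]
force: [0.4, -1.2, 0.6]
grip_width: 0.003
```

Request:
carry_out:
  targets:
    - {"x":0.0188,"y":0.008,"z":0,"ax":0,"ay":0,"az":0,"hand":-1}
    - {"x":0.0188,"y":0.008,"z":-0.035,"ax":0,"ay":0,"az":0,"hand":-1}
    - {"x":0.0188,"y":0.008,"z":-0.07,"ax":0,"ay":0,"az":0,"hand":-1}
    - {"x":0.0188,"y":0.008,"z":-0.07,"ax":0,"ay":0,"az":0,"hand":-1}

```text
time_s: 24.55
eef_pos: [619.0, 77.7, 99.6]
ee_rot: [0.111, -0.697, 0.111, 0.7]
force: [-0.0, 0.0, 0.8]
grip_width: -0.001
```

```bash
python3 log.py; python3 - <<'E'
from path import *
x,R=fk(cur(),p);print("rot err",Ro.from_matrix(down(np.pi)@R.T).as_rotvec().round(3),"stand",((x-H)@ex).round(1),((x-H)@ey).round(1))
E
```

```text
[-6.300e-02  6.510e-01  1.334e+00  1.000e-03  1.162e+00  1.822e+00] [619.   77.7  99.6] tool x,y: [[-0.005, 0.001, -1.0], [-0.309, -0.951, 0.001]] [-0.   -0.05 -0.07  0.    0.03 -0.  ]
rot err [-0.001 -0.005  0.005] stand -0.9 149.8
```

Request:
carry_out:
  targets:
    - {"x":-0.0043,"y":-0.0133,"z":0.001,"ax":0,"ay":0,"az":0,"hand":-1}
    - {"x":-0.0085,"y":-0.0267,"z":0.001,"ax":0,"ay":0,"az":0,"hand":-1}
    - {"x":-0.0118,"y":-0.0372,"z":0.001,"ax":0,"ay":0,"az":0,"hand":-1}
    - {"x":-0.0143,"y":-0.0448,"z":0.001,"ax":0,"ay":0,"az":0,"hand":-1}

```text
time_s: 25.05
eef_pos: [606.1, 31.9, 103.4]
ee_rot: [-0.111, 0.699, -0.111, -0.698]
force: [-0.6, 1.5, 0.2]
grip_width: -0.001
```

Request:
carry_out:
  targets:
    - {"x":-0.0015,"y":-0.0048,"z":0,"ax":0,"ay":0,"az":0,"hand":-1}
    - {"x":-0.003,"y":-0.0095,"z":0,"ax":0,"ay":0,"az":0,"hand":-1}

```text
time_s: 25.3
eef_pos: [603.1, 23.1, 102.9]
ee_rot: [0.111, -0.698, 0.11, 0.698]
force: [0.1, 1.7, 0.5]
grip_width: -0.001
```

Request:
carry_out:
  targets:
    - {"x":-0.0003,"y":-0.001,"z":-0.0005,"ax":0,"ay":0,"az":0,"hand":-1}
    - {"x":-0.0006,"y":-0.002,"z":-0.0005,"ax":0,"ay":0,"az":0,"hand":-1}

```text
time_s: 25.55
eef_pos: [602.5, 21.4, 102.2]
ee_rot: [0.111, -0.698, 0.11, 0.699]
force: [1.0, 0.4, -0.1]
grip_width: -0.002
```

Request:
carry_out:
  targets:
    - {"x":-0.0003,"y":-0.001,"z":0,"ax":0,"ay":0,"az":0,"hand":-1}
    - {"x":-0.0005,"y":-0.0015,"z":0,"ax":0,"ay":0,"az":0,"hand":-1}

```text
time_s: 25.8
eef_pos: [602.0, 19.8, 102.2]
ee_rot: [0.111, -0.698, 0.11, 0.699]
force: [0.7, 1.1, 0.4]
grip_width: -0.003
```

Request:
carry_out:
  targets:
    - {"x":-0.0003,"y":-0.0009,"z":0,"ax":0,"ay":0,"az":0,"hand":-1}
    - {"x":-0.0003,"y":-0.001,"z":0,"ax":0,"ay":0,"az":0,"hand":-1}

```text
time_s: 26.05
eef_pos: [601.6, 18.7, 102.3]
ee_rot: [0.111, -0.698, 0.11, 0.699]
force: [-0.1, 0.4, -0.3]
grip_width: 0.002
```

Request:
carry_out:
  targets:
    - {"x":-0.0003,"y":-0.001,"z":0,"ax":0,"ay":0,"az":0,"hand":-1}
    - {"x":-0.0005,"y":-0.0015,"z":0,"ax":0,"ay":0,"az":0,"hand":-1}

```text
time_s: 26.3
eef_pos: [601.2, 17.2, 102.3]
ee_rot: [0.111, -0.698, 0.11, 0.698]
force: [0.7, 0.6, -0.8]
grip_width: -0.002
```

Request:
carry_out:
  targets:
    - {"x":-0.0003,"y":-0.0009,"z":0,"ax":0,"ay":0,"az":0,"hand":-1}
    - {"x":-0.0004,"y":-0.0013,"z":0,"ax":0,"ay":0,"az":0,"hand":-1}

```text
time_s: 26.55
eef_pos: [600.8, 15.9, 102.3]
ee_rot: [0.111, -0.698, 0.11, 0.698]
force: [-0.1, 0.3, -0.2]
grip_width: 0.003
```

Request:
carry_out:
  targets:
    - {"x":-0.0003,"y":-0.0009,"z":0,"ax":0,"ay":0,"az":0,"hand":-1}
    - {"x":-0.0004,"y":-0.0013,"z":0,"ax":0,"ay":0,"az":0,"hand":-1}

```text
time_s: 26.8
eef_pos: [600.4, 14.7, 102.3]
ee_rot: [0.111, -0.698, 0.11, 0.698]
force: [-0.4, 1.6, -0.4]
grip_width: -0.003
```

Request:
carry_out:
  targets:
    - {"x":-0.0002,"y":-0.0006,"z":0,"ax":0,"ay":0,"az":0,"hand":-1}
    - {"x":-0.0003,"y":-0.001,"z":0,"ax":0,"ay":0,"az":0,"hand":-1}

```text
time_s: 27.05
eef_pos: [600.0, 14.2, 102.3]
ee_rot: [0.111, -0.698, 0.11, 0.699]
force: [0.3, 5.8, -0.1]
grip_width: -0.0
```

Request:
carry_out:
  targets:
    - {"x":0.004,"y":0.0125,"z":0,"ax":0,"ay":0,"az":0,"hand":-1}
    - {"x":0.004,"y":0.0125,"z":0.05,"ax":0,"ay":0,"az":0,"hand":-1}
    - {"x":-0.025,"y":-0.01,"z":0.1,"ax":0,"ay":0,"az":0,"hand":-1}
    - {"x":-0.05,"y":-0.03,"z":0.15,"ax":0,"ay":0,"az":0,"hand":-1}
    - {"x":-0.07,"y":-0.045,"z":0.2,"ax":0,"ay":0,"az":0,"hand":-1}

```text
time_s: 27.68
eef_pos: [529.3, -31.7, 304.2]
ee_rot: [-0.111, 0.698, -0.111, -0.698]
force: [0.1, 0.2, -0.1]
grip_width: 0.0
```

Request:
carry_out:
  targets:
    - {"x":-0.02,"y":-0.01,"z":0.04,"ax":0,"ay":0,"az":0,"hand":-1}
    - {"x":-0.02,"y":-0.01,"z":0.04,"ax":0,"ay":0,"az":0,"hand":-1}
    - {"x":-0.02,"y":-0.01,"z":0.04,"ax":0,"ay":0,"az":0,"hand":-1}

```text
time_s: 28.05
eef_pos: [510.2, -41.0, 341.4]
ee_rot: [0.111, -0.698, 0.11, 0.699]
force: [-0.2, -1.0, -0.4]
grip_width: -0.001
```

```bash
python3 log.py; python3 - <<'E'
from path import *
from h import *
i=viewer.camera_info("wrist"); im=viewer.capture("wrist"); np.save("w6.npy",i,allow_pickle=True); cv2.imwrite("pics/w6raw.png",im)
pts=np.array([proj("wrist",S(x,y,z),i) for x in(-105,115) for y in(-100,95) for z in(100,)])
a=np.maximum(pts.min(0).astype(int)-5,0); b=pts.max(0).astype(int)+5; f=min(800/(b-a)[0],600/(b-a)[1]); print(a,b,f)
cv2.imwrite("pics/w6.png",cv2.resize(im[a[1]:b[1],a[0]:b[0]],None,fx=f*.99,fy=f*.99,interpolation=cv2.INTER_CUBIC))
E
```

```text
[-0.31   0.232  1.321  0.     1.591  1.575] [510.2 -41.  341.4] tool x,y: [[-0.001, 0.001, -1.0], [-0.309, -0.951, -0.0]] [ 0.    0.02  0.01  0.    0.   -0.  ]
[197  17] [372 206] 3.1746031746031744
```

View pics/w6.png

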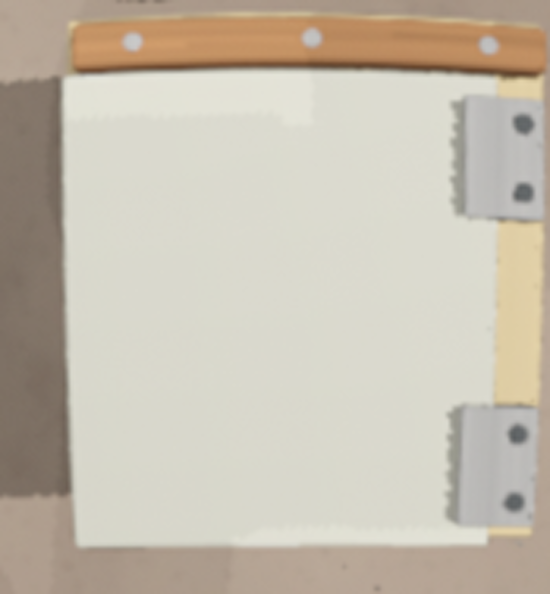

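The last picture (12) shows the clean board under both cleats and against the fence. Its edges run from left (65–75) to right (≈496) and near (≈546), and the cleat lips are at x≈462. Next I measure that.

```bash
python3 - <<'E'
from path import *
from h import *
i=np.load("w6.npy",allow_pickle=True).item(); f=3.1746*.99
for nm,c,z in(("far left",(64,77),106),("near left",(77,547),106),("near right",(488,545),106),("right edge mid",(497,300),106),("right edge far",(498,228),106),("lip far t",(465,97),112.5),("lip far b",(465,216),112.5),("lip near t",(461,406),112.5),("lip near b",(456,523),112.5),("fence l",(73,70),116),("fence r",(545,73),116),("cleat outer",(543,160),112.5)):
    X=plane("wrist",(197+c[0]/f,17+c[1]/f),z,i); print(nm,((X-H)@ex).round(1),((X-H)@ey).round(1))
E
```

```text
far left 88.6 76.2
near left -90.8 76.3
near right -90.7 -82.9
right edge mid 3.5 -82.9
right edge far 30.7 -82.9
lip far t 78.7 -69.2
lip far b 34.1 -69.1
lip near t -36.0 -68.8
lip near b -80.5 -68.5
fence l 88.9 71.0
fence r 89.4 -98.4
cleat outer 56.7 -98.3
```

```bash
python3 -c "
from rig import finish_job,ctrl
print(ctrl.sense()['time_s'],finish_job())"
```

```text
the job is handed in; nothing more can be done
28.1 None
```

The board is turned over and back home with its clean face up, and I handed the job in at 28.1 s of the 69 s allowed.

**What I did:**
- I drew the board about 66 mm out past the open edge under light finger pressure.
- I gripped its overhanging corner, with one finger underneath, lifted it and rolled it half a turn.
- I lowered it onto the deck until it made light contact (about 5 N), released it, then pushed it against the fence (about 4 N) and under the cleats to their stops (about 6 N).

**Last checks (wrist picture after backing off):**
- **Position:** the board lies parallel to the stand, against the fence and under both cleats. Its centre is within about 1 mm of home, measured against the cleats.
- **Gripper:** it was clear of everything when I handed in.

**Discrepancies and gaps:**
- My absolute fit of the stand was off by about 2 mm, within the camera calibration, so I relied on the relative check and the contact forces.
- The board shifted about 5 mm from where I predicted while being turned; I corrected that before laying it down.
- My arm model showed the upper arm passing very close to, or through, the shoe and the rod beside the base while swinging across. No contact force showed on the wrist. The shoe and rod had not moved after the first swing, but I did not check them again after the second.
- I never aimed at the bystanders, and they looked undisturbed in the pictures taken along the way. I did not re-measure them at the end.

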